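# Ready the tube tray and hold the courier tote's gate wide open

### The job

Lay the loose purple-capped tube flat in the empty middle seat of the pale blue tray, with its cap at the same end as the two tubes already there, and let go of it; do not shift the tray or knock anything else about. Then squeeze the yellow travel catch on the tote's roof together until its bolt stays back, squeeze the orange catch on the gate and, keeping it squeezed, swing the gate past its half-open click to about a right angle. The gate is sprung, so finish while still holding it wide open by the squeezed orange catch, ready for a colleague to slide the tray in: do not let go at the end.

Things in the scene. Friction and masses are not known exactly. Their poses are not given: they have to be found in the camera images.
- tube: the loose sample tube with the purple cap, lying on the bench in front of the gate: 81 mm long, body 12.4 mm in diameter, cap 15 mm over the last 20 mm, about 30 g. Origin on its axis at mid-length, 6 mm above the bench as it lies level; +x points along the tube to the cap. Grip it round the middle from above
- tube_cap (a point): centre of the purple cap, on the tube's axis 30 mm from mid-length
- tray: pale blue tube tray, 105 x 130 x 23 mm, loose, 0.4 kg. Origin at the centre of its underside, z up. Three V-seats along its x at y = -42, 0, +42 mm; the middle one is empty. A seated tube has mid-length at x = 0, axis at z = 22 mm, cap to +x. Saddles at x = -37..-25 and 25..37 mm, tops 23 mm high; between them open down to the 4 mm floor: room for fingers. Rim 10 mm high
- seated_1: red-capped tube lying in the seat at y = -42 mm of the tray; same size and axes as the loose tube
- seated_2: yellow-capped tube lying in the seat at y = +42 mm of the tray; same size and axes
- tote: pale grey plastic courier tote, 200 (x) x 290 (y) x 165 mm high, fixed to the bench, with a dark front frame. Origin at the centre of its underside, z up, -x towards its front; the gate hangs on the front, its hinge at the +y end
- travel_grip (a point): yellow travel catch on the tote's roof: two upright tabs, 10 mm thick along the tote's y, 24 mm along x, 171 to 215 mm above the bench. This point, 203 mm up, is midway between their outer faces when fully squeezed: fixed tab's outer face 18 mm to +y, sliding tab's 28 mm to -y at rest, 18 mm squeezed. Pinch along y, centred here. Axes as the tote's
- travel_catch (a joint): travel of the sliding yellow tab in m: 0 locked, 0.010 fully squeezed. Its steel bolt passes through an eye on the gate and is out of it from 0.007. It takes about 3 N and stays where it is left
- gate_hinge (a point): point on the gate's upright hinge axis, 203 mm above the bench; its axes are the tote's
- gate_grip (a point): orange catch on the gate's top edge near its free end: two tabs like the yellow ones, 170 to 215 mm above the bench, turning with the gate. This point, 203 mm up and 200 mm from the hinge axis, is midway between the outer faces when squeezed: fixed tab's 18 mm towards the hinge, sliding tab's 28 mm away from it at rest, 18 mm squeezed. Pinch along +y, which points to the hinge
- gate_handle: the orange catch with both its tabs, as a part of the gate (what the fingers must hold); its origin is on the hinge axis at bench height
- gate_catch (a joint): travel of the sliding orange tab in m: 0 locked, 0.010 fully squeezed. A spring returns it when it is let go (4 N at first, 8 N fully squeezed); its bolt clears the striker on the frame from 0.006
- gate (a joint): angle of the gate in rad: 0 shut, 1.55 at its stop; it opens towards the tote's front, clockwise seen from above. A spring closes it (0.2 Nm shut, 0.35 Nm wide open). A spring-ball click between 0.35 and 0.85 rad takes up to 0.8 Nm more. Let go beyond it, the gate falls back only to about 0.8 rad. Fingers must turn with it
- dropper_bottle: white dropper bottle with a green label, 29 x 29 x 71 mm, on the bench left of the tote; to be left alone
- dish: closed petri dish, 62 mm across, 13 mm high, right of the tote; to be left alone
- timer: white bench timer, 62 x 62 x 15 mm, near the front edge at the left; to be left alone
There are look-alikes about, which are no part of the job. Leave any green or pink look-alike of the tube alone.

How it is judged:
On the way, in this order (a step that is already met when the one before it is completed fails the run):
1. the purple-capped tube lies released in the empty seat, cap at the same end as the others, the gate still shut (y of tube in the frame of tray between -0.005 and 0.005 m and x of tube in the frame of tray between -0.012 and 0.012 m and z of tube in the frame of tray between 0.017 and 0.027 m and angle between the x axis of tube and the x axis of tray, either way round below 0.12 rad and x of tube_cap in the frame of tray above 0.01 m and contact force between the fingers and tube below 0.1 N and linear speed of tube below 0.02 m/s and value of joint gate below 0.05 rad), for 0.2 s.
2. the yellow travel catch is squeezed and its bolt drawn back, the gate still shut (value of joint travel_catch above 0.0075 m and value of joint gate below 0.05 rad), for 0.2 s.
3. the orange catch is held squeezed with the gate still nearly shut (value of joint gate_catch above 0.0075 m and value of joint gate below 0.25 rad and contact force between the fingers and gate_handle above 1 N), for 0.1 s.
4. the gate is swung past its half-open click (value of joint gate above 0.95 rad), for 0.05 s.
At the end, for the whole second after the job is handed in: Gate at rest, open 1.25 rad or more, fingers pressing the orange catch (over 2 N) with it squeezed 7.5 mm or more; travel catch back 7.5 mm or more; tube let go in its seat within 5 mm across and in height, 12 mm along, 7 degrees, cap at the others' end (value of joint gate above 1.25 rad and value of joint each of gate_catch, travel_catch above 0.0075 m and contact force between the fingers and gate_handle above 2 N and velocity of joint gate between -0.1 and 0.1 rad/s and y of tube in the frame of tray between -0.005 and 0.005 m and x of tube in the frame of tray between -0.012 and 0.012 m and z of tube in the frame of tray between 0.017 and 0.027 m and angle between the x axis of tube and the x axis of tray, either way round below 0.12 rad and x of tube_cap in the frame of tray above 0.01 m and contact force between the fingers and tube below 0.1 N and linear speed of tube below 0.02 m/s); the arm keeps its last pose, push and grip.
It fails at once if the tray was shifted by more than 20 mm (distance of tray from where it was at the start of the episode above 0.02 m).
It fails at once if a tube that already lay in the tray was knocked out of its seat ((y of seated_1 in the frame of tray above -0.034 m or y of seated_1 in the frame of tray below -0.05 m or x of seated_1 in the frame of tray above 0.02 m or x of seated_1 in the frame of tray below -0.02 m or z of seated_1 in the frame of tray above 0.032 m) or (y of seated_2 in the frame of tray above 0.05 m or y of seated_2 in the frame of tray below 0.034 m or x of seated_2 in the frame of tray above 0.02 m or x of seated_2 in the frame of tray below -0.02 m or z of seated_2 in the frame of tray above 0.032 m)).
It fails at once if the dropper bottle, the petri dish or the timer was pushed away by more than 30 mm (distance of any of dropper_bottle, dish, timer from where it was at the start of the episode above 0.03 m).
It also fails if it takes over 64 s, if anything falls off the work surface, if the arm or the gripper's body presses on something with over 40 N, if the wrist force passes 120 N, or if a joint passes its speed limit or range.

### The arm

A 7-joint arm with a two-finger parallel gripper is mounted at the origin on a cart in front of the work surface, level with it; the furniture and walls round the work are solid. World frame = base frame: x ahead of the robot, y to its left, z up, the work surface at z = 0. Lengths are in m, angles in rad, forces in N, time in s.
With the tool pointing down it reaches from about 0.425 to 0.925 m from the base axis. Payload 6.8 kg.
Tool frame: the origin (TCP) lies at the centre of the arm's flange, where the gripper is bolted on; the fingertips stand 173 mm ahead of it and the grasp point (between the pads) lies 155 mm ahead of it (r.hold_point_z is the distance from the TCP to the grasp point, in m); z points along the fingers, x is the direction in which the jaws open and shut, and the axes are right-handed (so a half turn about z gives the same grasp; the last joint's range is limited). The gripper opens to 85 mm and grips with 20 to 120 N. Pads are 22 mm wide; open, the fingers measure 114 mm over their backs; the gripper's body (76 mm by 85 mm) begins 54 mm behind the grasp point. The pads swing forward as they close: fully open they stand 13 mm farther back than shut.
Start: joints at [1.014, 0.477, 0.022, 1.555, -0.011, 1.109, -0.083], TCP at [0.293, -0.608, 0.405] pointing down, gripper open.
Joint ranges: [-2.96, 2.96], [-0.34, 2.1], [-1.41, 1.46], [0.24, 2.44], [-1.37, 4.51], [0.17, 1.92], [-2.96, 2.96]. Speed limits (rad/s): [2.39, 2.39, 3.14, 3.14, 3.14, 3.14, 3.14].

### API

Orientations are given as a rotation vector (axis times angle).
In Python, from bench import r gives the robot as it stands.
- The arm moves only by the tool apply_moves, never from a script. Its arguments are lists of equal length, an entry for each row: "dp": the shift along the tool's x, y, z scaled (see below), a list of three; "twist": the turn, a rotation vector about the tool's x, y, z scaled (see below), a list of three; "jaw": the closure in counts, from 0 (fully open) to 255 (shut). In form: {"dp": [[x, y, z], ...], "twist": [[rx, ry, rz], ...], "jaw": [jaw, ...]}. A call has 1 to 20 rows; each row shifts and turns the pose as measured when the row begins, along the tool's axes as they then stand; what a row does not reach is not made up. The controller multiplies each number of a shift by 12 cm and each number of a turn by 120 degrees. A row lasts 1/10 s, in which the tool goes at most 50 mm and 8.59 degrees, less where a joint would pass 70% of its speed; a pose out of reach is approached as far as the arm can. A call with a number of a shift or a turn outside -1 to 1 is refused whole. A call with a gripper value outside its range is refused whole. The fingers move at their own pace and stop on an object; "grip_force" is the grip in N (left out, the last holds). Time passes only in rows, so rows that do not move let the fingers close. It gives the time, the measured TCP pose, the force and the opening at its end, in the units of the state.
- r.get_obs(): the state, without advancing time (a new reading comes with each control period).
- r.grab_frame(name): name is "side" or "top" or "wrist"; returns a dict with "color" (384x512x3 uint8, red, green, blue), "z_map" (384x512 float32, m along the optical axis (not along the pixel's ray), 0 where there is no reading), "intrinsics" (3x3 intrinsics, pixels), "R" (3x3) and "t" (3): a world point X has camera coordinates R X + t; the wrist camera has in their place "hand_eye" (4x4, takes a point from camera to tool coordinates, whose origin is the TCP and whose axes are the tool frame's). Camera axes: x right, y down, z forward; pixel columns grow to the right and rows downward; lengths in m; the calibration is good to about 2 mm. A picture is of the moment at which its call begins: read the wrist's pose just before it.
- r.hand_in(): hands the job in, once; it reports no verdict.
The state is a dict: "clock": time; "joints": joint angles; "qvel": joint speeds; "tau": joint torques, N m; "tcp_pos": TCP position; "orientation": TCP orientation; "contact_force": force on the tool from outside, world axes, zero at the start; "moment": the same for the moment, N m; "grip_width": finger opening in m.
Only numpy, scipy, OpenCV 4.12 (cv2) and the standard library are available. Lean on these libraries where they do the work, as an engineer would, in place of code of your own. Each camera call takes 0.05 s, during which the arm holds its last target.

## Working session

There is one attempt and no reset: what is moved stays moved. The work goes in short steps, Python scripts to look and compute and a tool call to move; the robot and the scene stay as the last step left them, time stands still between calls to the robot, and variables do not carry over. Pictures are saved under pics/ and viewed, and the job is handed in when it is done.

Besides the shell and the picture viewer there is one more tool, called after "Call:" as name(argument=value, ...) on one line, values as JSON. apply_moves: Moves the arm, as the interface text tells. Shifts and turns lie within -1 to 1; 1 stands for 12 cm of shift or 120 degrees of turn. Its arguments: {"type":"object","properties":{"dp":{"type":"array"},"twist":{"type":"array"},"jaw":{"type":"array"},"grip_force":{"type":"number"}},"required":["dp","twist","jaw"]}

```bash
mkdir -p pics; ls
cat > h.py <<'E'
from bench import r
import numpy as np, cv2
from scipy.spatial.transform import Rotation as Ro
def grab(name,fn,crop=None,scale=1):
    o=r.get_obs(); f=r.grab_frame(name)
    im=f["color"][...,::-1]
    if crop: im=im[crop[1]:crop[3],crop[0]:crop[2]]
    im=cv2.resize(im,None,fx=scale,fy=scale,interpolation=cv2.INTER_CUBIC)
    cv2.imwrite("pics/"+fn,im)
    d=dict(color=f["color"],z=f["z_map"],K=f["intrinsics"])
    if "R" in f: d["R"]=f["R"];d["t"]=f["t"]
    else:
        Rt=Ro.from_rotvec(o["orientation"]).as_matrix(); H=f["hand_eye"]
        Rc=Rt@H[:3,:3]; tc=Rt@H[:3,3]+o["tcp_pos"]; d["R"]=Rc.T; d["t"]=-Rc.T@tc
    np.savez("pics/"+fn[:-4]+".npz",**d)
    return d
def load(fn): return dict(np.load("pics/"+fn+".npz"))
def pt(d,u,v,z=None):
    """world pt at pixel; z = world height plane or depth if None"""
    ray=np.linalg.inv(d["K"])@np.array([u,v,1.])
    R,t=d["R"],d["t"]
    if z is None:
        w=d["z"][int(v)-1:int(v)+2,int(u)-1:int(u)+2]; w=w[w>0]
        return R.T@(ray*np.median(w)-t)
    c=-R.T@t; q=R.T@ray; return c+q*(z-c[2])/q[2]
def proj(d,X):
    c=d["K"]@(d["R"]@np.asarray(X)+d["t"]); return c[:2]/c[2]
E
python3 - <<'E'
from h import *
np.set_printoptions(precision=4,suppress=True)
print(r.get_obs(), r.hold_point_z)
for n in("top","side","wrist"):
    d=grab(n,n+"0.png",scale=1.5); print(n,d["R"],d["t"],d["K"])
E
```

```text
pics
{'clock': 0.0, 'joints': array([ 1.0139,  0.4778,  0.0224,  1.5564, -0.0115,  1.1093, -0.0831]), 'qvel': array([-0.    , -0.001 ,  0.0005, -0.0012,  0.0016,  0.0012,  0.0011]), 'tau': array([ -0.0002, -59.644 ,   1.6078, -28.1204,   0.0124,   0.0091,
         0.    ]), 'tcp_pos': array([ 0.2928, -0.6079,  0.4038]), 'orientation': array([-2.6594,  1.6709,  0.0024]), 'contact_force': array([0.171 , 0.1152, 0.6739]), 'moment': array([-0.0273, -0.0527,  0.02  ]), 'grip_width': 0.08512217346931795} 0.1547
top [[ 0.0131 -0.9999  0.0022]
 [-0.991  -0.0133 -0.1334]
 [ 0.1334 -0.0004 -0.9911]] [0.2966 0.532  1.2585] [[428.1385   0.     261.2866]
 [  0.     428.1385 194.5493]
 [  0.       0.       1.    ]]
side [[-0.9986 -0.0532  0.0051]
 [-0.0246  0.3726 -0.9277]
 [ 0.0475 -0.9265 -0.3734]] [0.5339 0.0339 1.6878] [[469.9909   0.     244.9247]
 [  0.     469.9909 195.2662]
 [  0.       0.       1.    ]]
wrist [[ 0.4333 -0.9012 -0.002 ]
 [-0.8532 -0.4109  0.3212]
 [-0.2903 -0.1375 -0.947 ]] [-0.6728 -0.0417  0.3816] [[291.0359   0.     252.3751]
 [  0.     291.0359 190.2792]
 [  0.       0.       1.    ]]
```

View pics/top0.png

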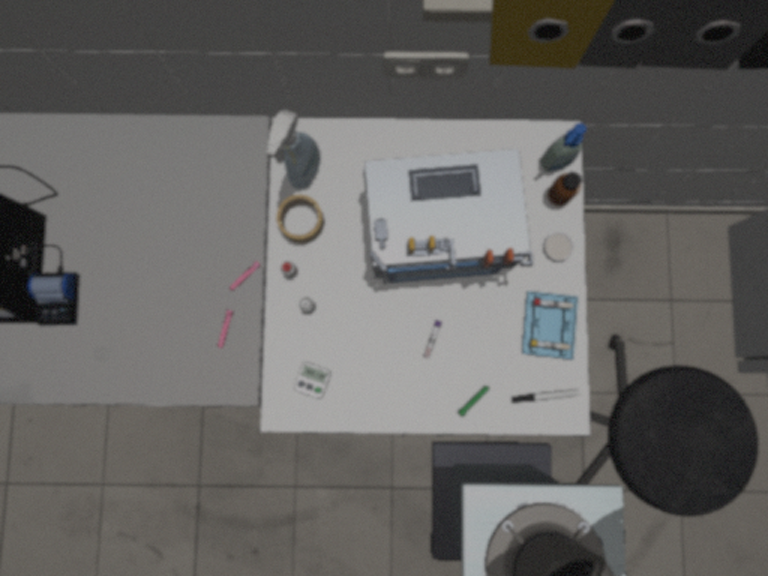

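View pics/side0.png

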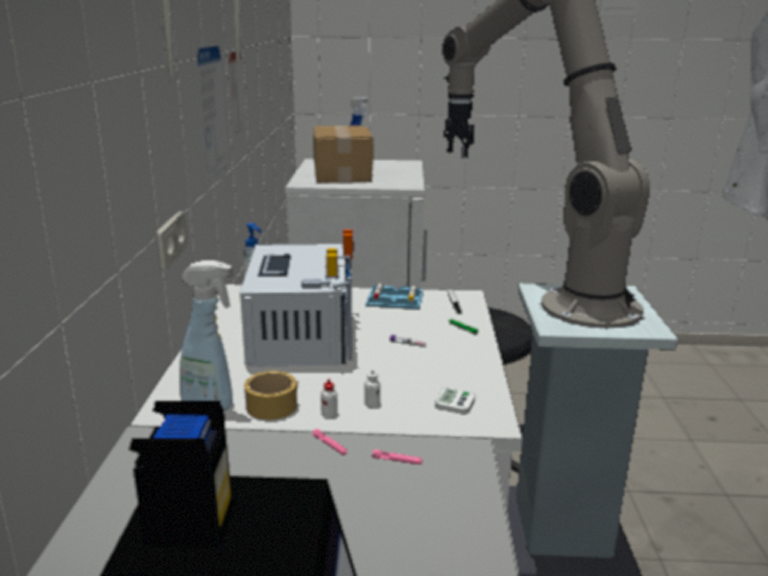

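View pics/wrist0.png

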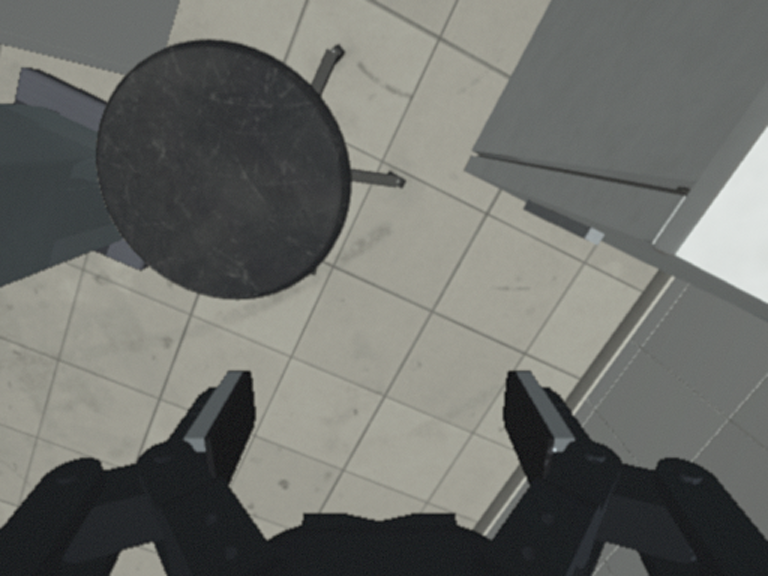

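Run:
```python
from h import *
d=load("top0")
im=d["color"][...,::-1]
for n,(a,b,c,e),s in(("c1",(235,95,365,200),6),("c2",(270,185,395,285),6)):
    cv2.imwrite(f"pics/{n}.png",cv2.resize(im[b:e,a:c],None,fx=s,fy=s,interpolation=cv2.INTER_CUBIC))
```

```text
(no output)
```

View pics/c1.png

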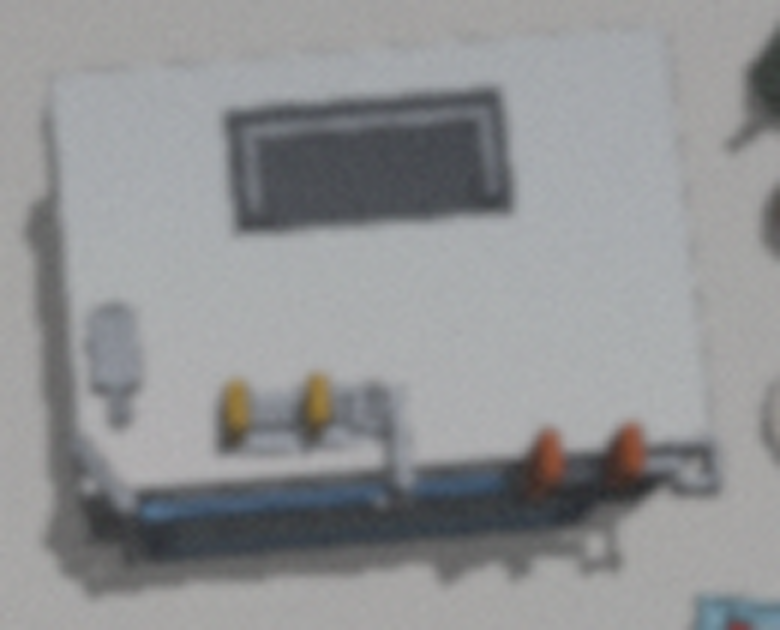

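View pics/c2.png

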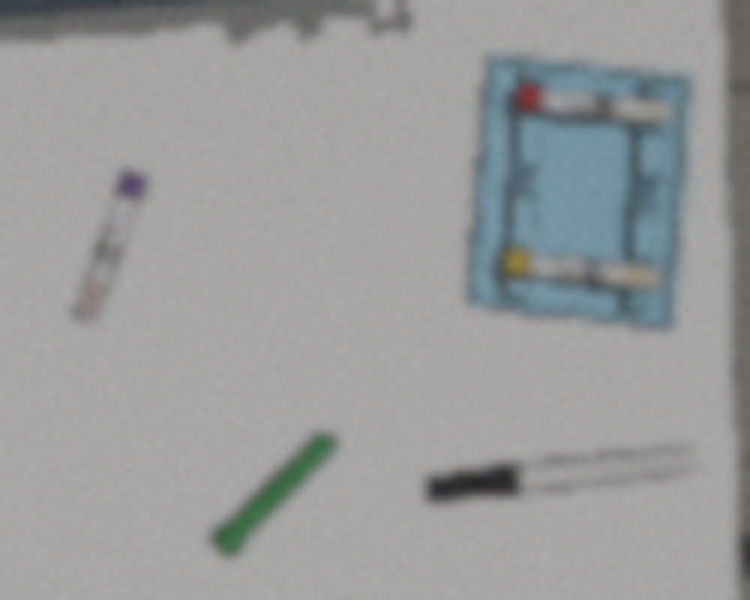

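Run:
```python
from h import *
np.set_printoptions(precision=4,suppress=True)
d=load("top0")
def P(c,p,z=None):
    o=dict(c1=(235,95),c2=(270,185))[c]; u=(p[0]+.5)/6-.5+o[0]; v=(p[1]+.5)/6-.5+o[1]; return pt(d,u,v,z)
for n,p,z in [("cap",(131,185),.006),("tail",(86,315),.006),("trNW",(488,57),.01),("trNE",(690,77),.01),("trSE",(668,326),.01),("trSW",(470,300),.01),("redcap",(528,97),.022),("redtail",(668,110),.022),("ycap",(515,263),.022),("ytail",(658,275),.022)]:
    print(n,P("c2",p,z),P("c2",p))
for n,p,z in [("yelL",(237,393),.215),("yelR",(318,387),.215),("orL",(551,440),.215),("orR",(630,433),.215),("toteNW",(52,76),.165),("toteNE",(660,35),.165),("E",(710,435),.165),("SW",(80,440),.165)]:
    print(n,P("c1",p,z),P("c1",p))
```

```text
cap [0.4685 0.2102 0.006 ] [0.4678 0.2108 0.0139]
tail [0.4019 0.2329 0.006 ] [0.4019 0.2329 0.0072]
trNW [0.5366 0.0273 0.01  ] [0.5379 0.0253 0.0004]
trNE [ 0.5276 -0.0763  0.01  ] [ 0.5281 -0.0775  0.006 ]
trSE [ 0.4001 -0.0619  0.01  ] [ 0.4002 -0.0626  0.0076]
trSW [0.412  0.0383 0.01  ] [0.4123 0.0366 0.0018]
redcap [0.5146 0.0098 0.022 ] [0.514  0.011  0.0271]
redtail [ 0.5089 -0.0612  0.022 ] [ 0.5083 -0.0597  0.0273]
ycap [0.4303 0.0178 0.022 ] [0.4299 0.0194 0.0293]
ytail [ 0.4252 -0.0541  0.022 ] [ 0.4251 -0.0535  0.0245]
yelL [0.5956 0.2713 0.215 ] [0.5958 0.2713 0.2139]
yelR [0.5988 0.2358 0.215 ] [0.5991 0.2357 0.2135]
orL [0.5765 0.1339 0.215 ] [0.577  0.1336 0.2127]
orR [0.5801 0.0994 0.215 ] [0.5807 0.0988 0.2119]
toteNW [0.7558 0.3573 0.165 ] [0.8125 0.3648 0.0019]
toteNE [0.7796 0.0739 0.165 ] [0.78   0.0738 0.1641]
E [0.5899 0.0535 0.165 ] [0.5892 0.0542 0.1682]
SW [0.5836 0.3413 0.165 ] [0.5856 0.3416 0.1551]
```

```bash
cat >> h.py <<'E'
np.set_printoptions(precision=4,suppress=True)
def go(pos,yaw,vmax=40,wmax=8):
    """to TCP pos, tool down, tool x at yaw (deg): totals and per row numbers"""
    o=r.get_obs(); R=Ro.from_rotvec(o["orientation"]).as_matrix()
    c,s=np.cos(np.radians(yaw)),np.sin(np.radians(yaw))
    G=np.array([[c,s,0],[s,-c,0],[0,0,-1]])
    d=R.T@(np.asarray(pos)-o["tcp_pos"]); w=Ro.from_matrix(R.T@G).as_rotvec()
    n=int(np.ceil(np.linalg.norm(d)*1000/vmax)); m=int(np.ceil(np.degrees(np.linalg.norm(w))/wmax))
    print("t",round(o["clock"],2),"at",o["tcp_pos"],"yaw",round(np.degrees(np.arctan2(R[1,0],R[0,0])),2),"tilt",np.degrees(np.arccos(-R[2,2])).round(2),"F",o["contact_force"],"w",o["grip_width"])
    print("shift tot",d/.12,"rows",n,"each",d/.12/max(n,1),"| turn tot",np.degrees(w)/120,"rows",m,"each",np.degrees(w)/120/max(m,1))
E
python3 - <<'E'
from h import *
go([.5,-.2,.40],-64.2); go([.44,.22,.35],-108.8)
E
```

```text
t 0.15 at [ 0.2928 -0.608   0.404 ] yaw -64.29 tilt 0.08 F [-0.0194  0.7961 -0.1324] w 0.08533319335315713
shift tot [-2.3137 -3.0308  0.0358] rows 12 each [-0.1928 -0.2526  0.003 ] | turn tot [ 0.0001  0.0007 -0.0007] rows 1 each [ 0.0001  0.0007 -0.0007]
t 0.15 at [ 0.2928 -0.608   0.404 ] yaw -64.29 tilt 0.08 F [-0.0194  0.7961 -0.1324] w 0.08533319335315713
shift tot [-5.6835 -4.099   0.4571] rows 22 each [-0.2583 -0.1863  0.0208] | turn tot [0.0003 0.0006 0.371 ] rows 6 each [0.0001 0.0001 0.0618]
```

Call:
apply_moves(dp=[[-0.1,-0.13,0],[-0.19,-0.25,0],[-0.19,-0.25,0],[-0.19,-0.25,0],[-0.19,-0.25,0],[-0.19,-0.25,0],[-0.19,-0.25,0],[-0.19,-0.25,0],[-0.19,-0.25,0],[-0.19,-0.25,0],[-0.19,-0.25,0],[-0.19,-0.25,0],[-0.1,-0.13,0],[0,0,0]], twist=[[0,0,0],[0,0,0],[0,0,0],[0,0,0],[0,0,0],[0,0,0],[0,0,0],[0,0,0],[0,0,0],[0,0,0],[0,0,0],[0,0,0],[0,0,0],[0,0,0]], jaw=[130,130,130,130,130,130,130,130,130,130,130,130,130,130], grip_force=30)

```text
clock: 1.55
tcp_pos: [0.5047, -0.1882, 0.3996]
orientation: [2.657, -1.676, -0.012]
contact_force: [0.1, 0.2, -0.3]
grip_width: 0.042
```

Run:
```python
from h import *
print(r.get_obs()["joints"])
go([.44,.22,.30],-108.8)
```

```text
[ 0.3961  0.2696 -0.1844  1.8752  0.055   1.0089 -0.9366]
t 1.55 at [ 0.5047 -0.1882  0.3996] yaw -64.47 tilt 0.42 F [ 0.1408  0.244  -0.2776] w 0.04199025077998475
shift tot [-3.2969 -0.9832  0.8464] rows 11 each [-0.2997 -0.0894  0.0769] | turn tot [0.003  0.002  0.3694] rows 6 each [0.0005 0.0003 0.0616]
```

Call:
apply_moves(dp=[[-0.15,-0.045,0.04],[-0.3,-0.09,0.08],[-0.3,-0.09,0.08],[-0.3,-0.09,0.08],[-0.3,-0.09,0.08],[-0.3,-0.09,0.08],[-0.3,-0.09,0.08],[-0.3,-0.09,0.08],[-0.3,-0.09,0.08],[-0.3,-0.09,0.08],[-0.3,-0.09,0.08],[-0.15,-0.045,0.04],[0,0,0],[0,0,0],[0,0,0],[0,0,0],[0,0,0],[0,0,0],[0,0,0]], twist=[[0,0,0],[0,0,0],[0,0,0],[0,0,0],[0,0,0],[0,0,0],[0,0,0],[0,0,0],[0,0,0],[0,0,0],[0,0,0],[0,0,0],[0,0,0.06],[0,0,0.062],[0,0,0.062],[0,0,0.062],[0,0,0.062],[0,0,0.062],[0,0,0]], jaw=[130,130,130,130,130,130,130,130,130,130,130,130,130,130,130,130,130,130,130])

```text
clock: 3.45
tcp_pos: [0.4459, 0.212, 0.2878]
orientation: [1.743, -2.602, 0.007]
contact_force: [-0.5, 0.5, -0.4]
grip_width: 0.0418
```

Run:
```python
from h import *
grab("wrist","w1.png",scale=1.5)
print(r.get_obs()["joints"])
go([.44,.22,.30],-108.8)
```

```text
[-0.4026  0.3492 -0.2013  2.0733  0.1084  0.7389 -2.6309]
t 3.5 at [0.4459 0.2119 0.2877] yaw -112.18 tilt 0.65 F [ 0.5244 -0.2767 -0.0898] w 0.041696844488434234
shift tot [-0.0427  0.0715 -0.1027] rows 1 each [-0.0427  0.0715 -0.1027] | turn tot [ 0.0012 -0.0053 -0.0281] rows 1 each [ 0.0012 -0.0053 -0.0281]
```

View pics/w1.png

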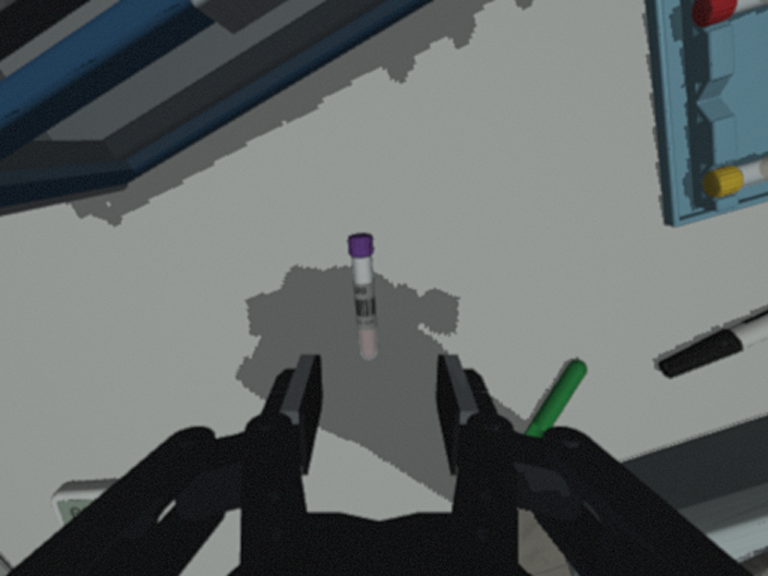

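Run:
```python
from h import *
d=load("w1")
a=pt(d,361/1.5,246/1.5,.008);b=pt(d,369/1.5,350/1.5,.006)
c=pt(d,360/1.5,236/1.5,.012);e=pt(d,369.5/1.5,358/1.5,.004)
print(a,b,np.degrees(np.arctan2(*(a-b)[1::-1])),c,e,np.linalg.norm(c-e),(c+e)/2)
d=load("top0"); print("top reproj",proj(d,(c+e)/2))
```

```text
[0.4685 0.2114 0.008 ] [0.4033 0.2338 0.006 ] -18.938621015949913 [0.4749 0.2091 0.012 ] [0.3969 0.2361 0.004 ] 0.08294192238376598 [0.4359 0.2226 0.008 ]
top reproj [287.369  225.9376]
```

Run:
```python
from h import *
go([.438,.2217,.20],-108.9)
```

```text
t 3.5 at [0.4459 0.2119 0.2877] yaw -112.18 tilt 0.65 F [ 0.5244 -0.2767 -0.0898] w 0.041696844488434234
shift tot [-0.0588  0.0906  0.7306] rows 3 each [-0.0196  0.0302  0.2435] | turn tot [ 0.0011 -0.0053 -0.0273] rows 1 each [ 0.0011 -0.0053 -0.0273]
```

Call:
apply_moves(dp=[[-0.03,0.045,0.08],[-0.03,0.045,0.2],[0,0,0.2],[0,0,0.15],[0,0,0.09],[0,0,0]], twist=[[0,0,0],[0.001,-0.005,-0.027],[0,0,0],[0,0,0],[0,0,0],[0,0,0]], jaw=[130,130,130,130,130,130])

```text
clock: 4.1
tcp_pos: [0.438, 0.2223, 0.1965]
orientation: [-1.845, 2.541, 0.002]
contact_force: [0.3, 0.3, -0.3]
grip_width: 0.0419
```

Run:
```python
from h import *
grab("wrist","w2.png",scale=1.5)
go([.438,.2217,.177],-108.9)
```

```text
t 4.15 at [0.4383 0.2224 0.1971] yaw -108.05 tilt 0.12 F [-0.077  -0.1052  0.1452] w 0.04202536596890298
shift tot [0.0066 0.0002 0.1676] rows 1 each [0.0066 0.0002 0.1676] | turn tot [-0.0001  0.001   0.0071] rows 1 each [-0.0001  0.001   0.0071]
```

View pics/w2.png

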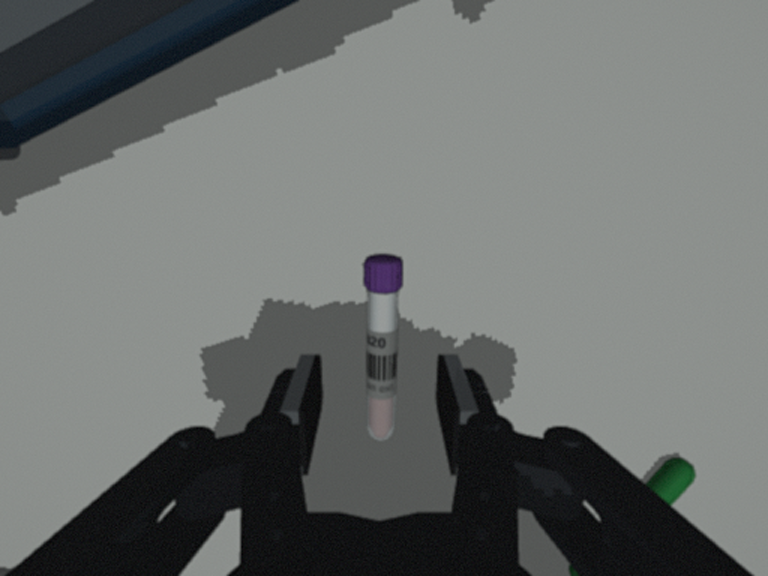

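Run:
```python
from h import *
d=load("w2")
a=pt(d,383/1.5,273/1.5,.0135);e=pt(d,380/1.5,438/1.5,.003)
u=(a-e)/np.linalg.norm(a-e); print(a,e,np.degrees(np.arctan2(u[1],u[0])), a-.03*u, e+.0405*u)
```

```text
[0.4711 0.211  0.0135] [0.3949 0.2369 0.003 ] -18.781388508823763 [0.4429 0.2206 0.0096] [0.4329 0.224  0.0082]
```

Call:
apply_moves(dp=[[0,0,0.08],[0,0,0.08],[0,0,0],[0,0,0],[0,0,0],[0,0,0],[0,0,0],[0,0,0]], twist=[[0,0,0.006],[0,0,0],[0,0,0],[0,0,0],[0,0,0],[0,0,0],[0,0,0],[0,0,0]], jaw=[130,130,130,255,255,255,255,255], grip_force=25)

```text
clock: 4.95
tcp_pos: [0.4396, 0.2231, 0.179]
orientation: [-1.825, 2.548, 0.001]
contact_force: [-0.0, -0.2, -1.2]
grip_width: 0.0112
```

Run:
```python
from h import *
grab("wrist","w3.png",scale=1.5)
go([.438,.2217,.30],-4.6)
```

```text
t 5.0 at [0.4396 0.2231 0.1789] yaw -108.79 tilt 0.41 F [-0.8983 -0.3968  0.011 ] w 0.01157566549751957
shift tot [ 0.0094  0.0046 -1.0089] rows 4 each [ 0.0023  0.0012 -0.2522] | turn tot [-0.0039  0.0004 -0.8682] rows 14 each [-0.0003  0.     -0.062 ]
```

View pics/w3.png

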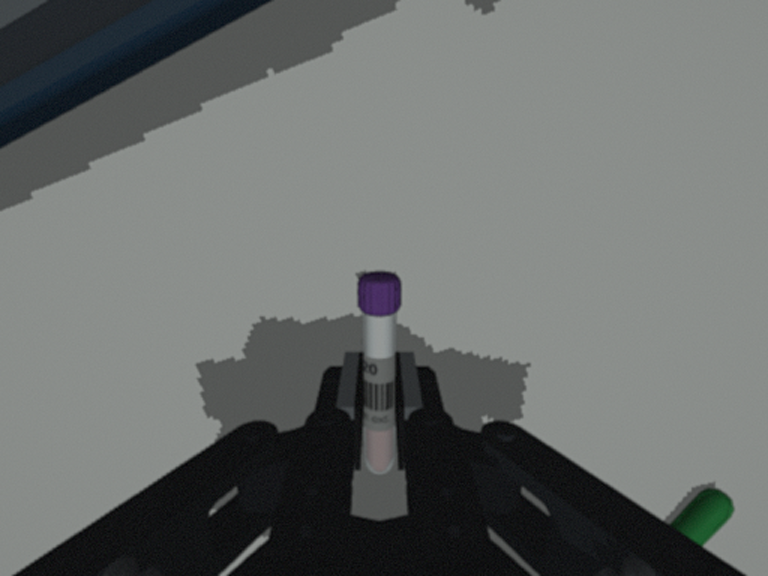

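Call:
apply_moves(dp=[[0,0,-0.1],[0,0,-0.25],[0,0,-0.25],[0,0,-0.25],[0,0,-0.13],[0,0,0],[0,0,0],[0,0,0],[0,0,0],[0,0,0],[0,0,0],[0,0,0],[0,0,0],[0,0,0],[0,0,0],[0,0,0],[0,0,0],[0,0,0],[0,0,0],[0,0,0]], twist=[[0,0,0],[0,0,0],[0,0,0],[0,0,0],[0,0,-0.03],[0,0,-0.06],[0,0,-0.06],[0,0,-0.06],[0,0,-0.06],[0,0,-0.06],[0,0,-0.06],[0,0,-0.06],[0,0,-0.06],[0,0,-0.06],[0,0,-0.06],[0,0,-0.06],[0,0,-0.06],[0,0,-0.06],[0,0,-0.03],[0,0,0]], jaw=[255,255,255,255,255,255,255,255,255,255,255,255,255,255,255,255,255,255,255,255])

```text
clock: 7.0
tcp_pos: [0.4365, 0.2209, 0.3189]
orientation: [-3.136, 0.102, -0.03]
contact_force: [-0.4, -0.6, 0.6]
grip_width: 0.0113
```

Run:
```python
from h import *
grab("wrist","w4.png",scale=1.5)
go([.4702,-.0166,.29],-4.6)
```

```text
t 7.05 at [0.4366 0.2209 0.319 ] yaw -3.85 tilt 1.12 F [ 0.1042 -0.3648 -1.039 ] w 0.011173088797653295
shift tot [0.4077 1.9569 0.2403] rows 7 each [0.0582 0.2796 0.0343] | turn tot [-0.0022 -0.0091  0.0063] rows 1 each [-0.0022 -0.0091  0.0063]
```

View pics/w4.png

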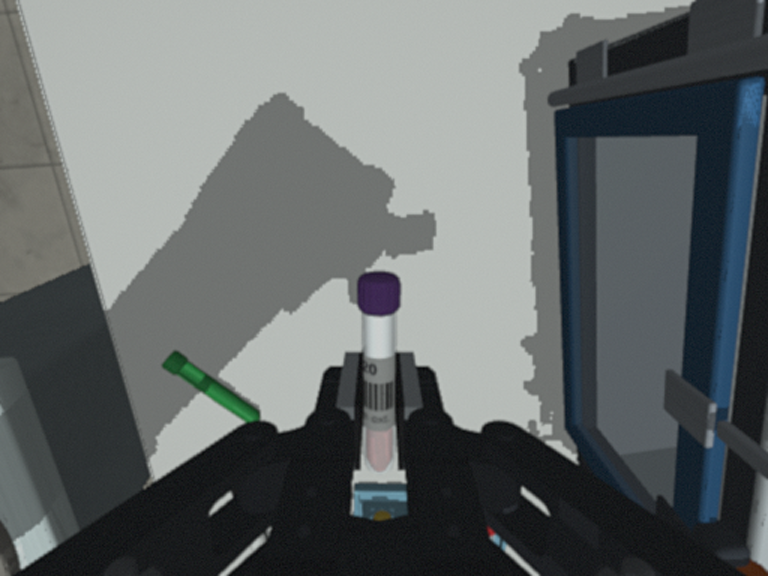

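Call:
apply_moves(dp=[[0.03,0.14,0],[0.06,0.28,0.0],[0.06,0.28,0.02],[0.06,0.28,0.02],[0.06,0.28,0.02],[0.06,0.28,0.02],[0.06,0.28,0.0],[0.03,0.13,0.0],[0,0,0]], twist=[[-0.002,-0.009,0.006],[0,0,0],[0,0,0],[0,0,0],[0,0,0],[0,0,0],[0,0,0],[0,0,0],[0,0,0]], jaw=[255,255,255,255,255,255,255,255,255])

```text
clock: 7.95
tcp_pos: [0.4676, -0.024, 0.3129]
orientation: [-3.137, 0.15, -0.008]
contact_force: [0.5, -0.3, -0.4]
grip_width: 0.0114
```

Run:
```python
from h import *
grab("wrist","w5.png",scale=1.5)
go([.4702,-.0166,.25],-4.6)
```

```text
t 8.0 at [ 0.4675 -0.0228  0.313 ] yaw -5.4 tilt 0.3 F [ 0.3644  0.2735 -0.9283] w 0.010663583018880578
shift tot [ 0.0151 -0.0531  0.5251] rows 2 each [ 0.0076 -0.0265  0.2626] | turn tot [-0.0007 -0.0024 -0.0066] rows 1 each [-0.0007 -0.0024 -0.0066]
```

View pics/w5.png

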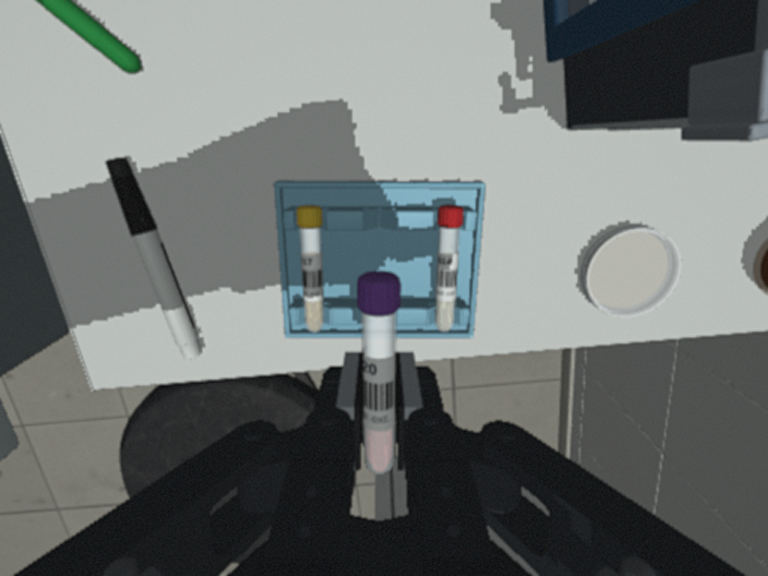

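Run:
```python
from h import *
d=load("w5")
P=lambda u,v,z:pt(d,u/1.5,v/1.5,z)
yc,yt,rc,rt=P(310,217,.024),P(315,328,.02),P(450.5,217,.024),P(445,326,.02)
print(yc,yt,rc,rt)
for c,t in((yc,yt),(rc,rt)): print(np.degrees(np.arctan2(*(c-t)[1::-1])),np.linalg.norm(c-t))
mc=(yc+rc)/2; mt=(yt+rt)/2; u=(mc-mt)/np.linalg.norm(mc-mt); print("mid",mc-.03*u,mt+.0395*u)
cs=[P(276,182,.01),P(484,183,.01),P(474,337,.01),P(286,337,.01)]; print(cs,np.mean(cs,0))
# held tube
a=P(379,292,.313-.1725);b=P(378,470,.313-.1755);print("held",a,b)
```

```text
[0.4316 0.0189 0.024 ] [ 0.4235 -0.0543  0.02  ] [0.5146 0.0108 0.024 ] [ 0.5085 -0.0613  0.02  ]
83.70024253650759 0.07379937641826616
85.14836906038586 0.07248307314871996
mid [ 0.4702 -0.0149  0.0224] [ 0.4698 -0.0186  0.0222]
[array([0.4117, 0.0399, 0.01  ]), array([0.5381, 0.0271, 0.01  ]), array([ 0.5292, -0.0761,  0.01  ]), array([ 0.4008, -0.0634,  0.01  ])] [ 0.47   -0.0181  0.01  ]
held [0.4711 0.0091 0.1405] [ 0.4632 -0.0689  0.1375]
```

Run:
```python
from h import *
go([.4706,-.0165,.215],-5.4)
```

```text
t 8.0 at [ 0.4675 -0.0228  0.313 ] yaw -5.4 tilt 0.3 F [ 0.3644  0.2735 -0.9283] w 0.010663583018880578
shift tot [ 0.0169 -0.0538  0.8168] rows 3 each [ 0.0056 -0.0179  0.2723] | turn tot [-0.0007 -0.0024  0.    ] rows 1 each [-0.0007 -0.0024  0.    ]
```

Call:
apply_moves(dp=[[0.008,-0.027,0.12],[0.008,-0.027,0.2],[0,0,0.2],[0,0,0.17],[0,0,0.1],[0,0,0]], twist=[[0,-0.002,0],[0,0,0],[0,0,0],[0,0,0],[0,0,0],[0,0,0]], jaw=[255,255,255,255,255,255])

```text
clock: 8.6
tcp_pos: [0.4699, -0.006, 0.213]
orientation: [-3.133, 0.133, -0.003]
contact_force: [-1.4, 0.8, -0.1]
grip_width: 0.0112
```

Run:
```python
from h import *
grab("wrist","w6.png",scale=1.5)
go([.4706,-.0165,.195],-5.4)
```

```text
t 8.65 at [ 0.4702 -0.0059  0.2138] yaw -4.85 tilt 0.37 F [ 0.0205  0.5479 -0.7285] w 0.011667776304232816
shift tot [0.0105 0.0883 0.1559] rows 1 each [0.0105 0.0883 0.1559] | turn tot [-0.0029 -0.0012  0.0045] rows 1 each [-0.0029 -0.0012  0.0045]
```

View pics/w6.png

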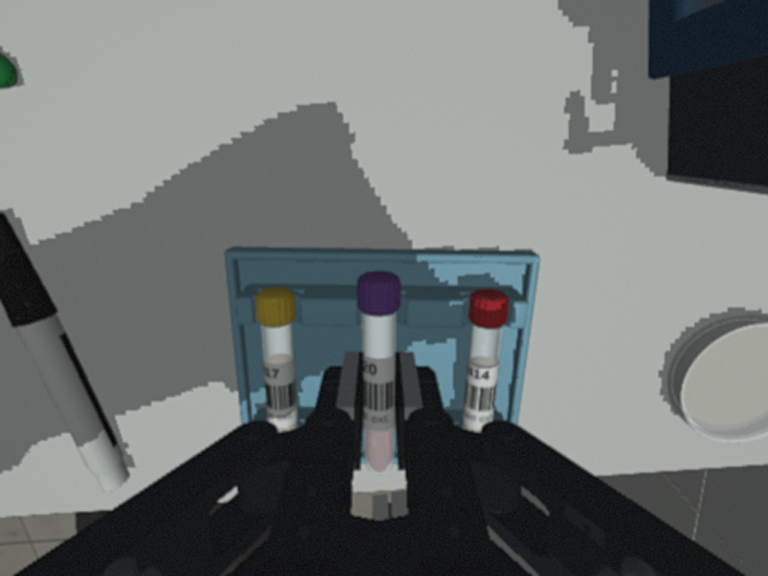

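Call:
apply_moves(dp=[[0.01,0.085,0],[0,0,0],[0,0,0]], twist=[[-0.003,-0.001,0.004],[0,0,0],[0,0,0]], jaw=[255,255,255])

```text
clock: 8.95
tcp_pos: [0.4715, -0.0163, 0.2155]
orientation: [3.137, -0.146, 0.005]
contact_force: [0.1, -0.3, -0.2]
grip_width: 0.0111
```

Run:
```python
from h import *
grab("wrist","w7.png",scale=1.5)
go([.4706,-.0165,.195],-5.4)
```

```text
t 9.0 at [ 0.4715 -0.0165  0.2155] yaw -5.36 tilt 0.21 F [0.3709 0.1472 0.655 ] w 0.0107172070582223
shift tot [-0.0081  0.0002  0.1711] rows 1 each [-0.0081  0.0002  0.1711] | turn tot [ 0.0004 -0.0017  0.0003] rows 1 each [ 0.0004 -0.0017  0.0003]
```

View pics/w7.png

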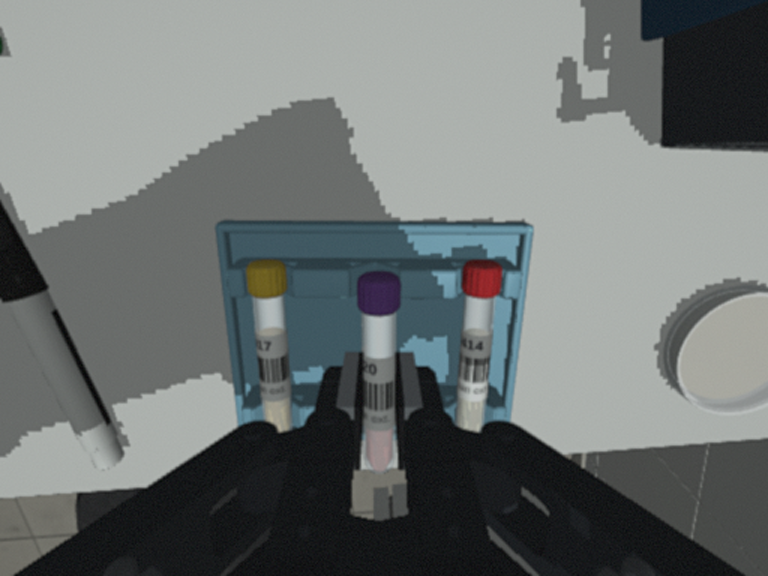

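Call:
apply_moves(dp=[[-0.01,0,0.05],[0,0,0.06],[0,0,0.03],[0,0,0]], twist=[[0,-0.001,0],[0,0,0],[0,0,0],[0,0,0]], jaw=[255,255,255,255])

```text
clock: 9.4
tcp_pos: [0.4705, -0.0168, 0.1981]
orientation: [3.137, -0.148, 0.005]
contact_force: [0.1, -0.2, -0.7]
grip_width: 0.0115
```

Run:
```python
from h import *
grab("wrist","w8.png",scale=1.5)
go([.4706,-.0165,.195],-5.4)
```

```text
t 9.45 at [ 0.4705 -0.0168  0.1983] yaw -5.42 tilt 0.2 F [-0.4691  0.5154 -0.0098] w 0.01116857931863628
shift tot [ 0.0002 -0.0026  0.0274] rows 1 each [ 0.0002 -0.0026  0.0274] | turn tot [ 0.0004 -0.0016 -0.0002] rows 1 each [ 0.0004 -0.0016 -0.0002]
```

View pics/w8.png

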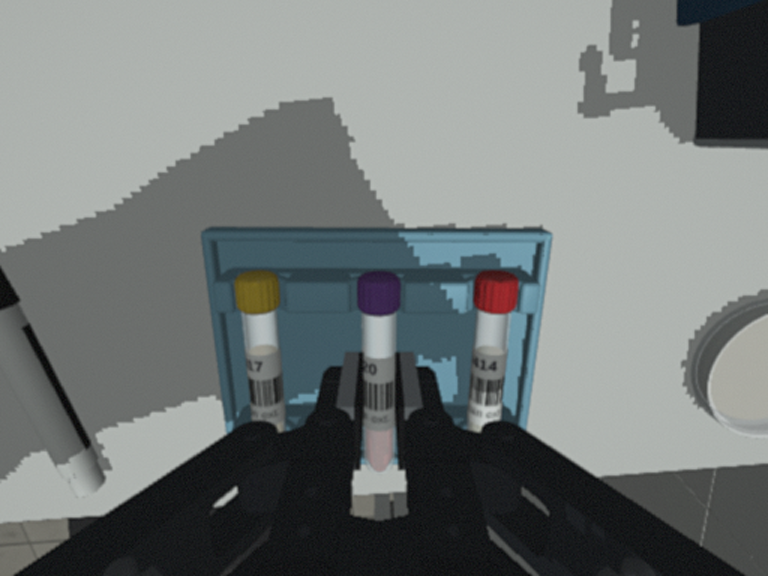

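Call:
apply_moves(dp=[[-0.005,0,0.02],[0,0,0.005],[0,0,0],[0,0,0],[0,0,0],[0,0,0]], twist=[[0,0,0],[0,0,0],[0,0,0],[0,0,0],[0,0,0],[0,0,0]], jaw=[255,255,205,180,180,180])

```text
clock: 10.05
tcp_pos: [0.4701, -0.0165, 0.1953]
orientation: [3.137, -0.148, 0.006]
contact_force: [-0.7, 0.6, -0.2]
grip_width: 0.0252
```

Run:
```python
from h import *
grab("wrist","w9.png",scale=1.5)
go([.4706,-.0165,.195],-5.4)
```

```text
t 10.1 at [ 0.4702 -0.0165  0.1953] yaw -5.4 tilt 0.23 F [-0.1062  0.076  -0.7126] w 0.025022694696686738
shift tot [ 0.0034 -0.0003  0.0025] rows 1 each [ 0.0034 -0.0003  0.0025] | turn tot [ 0.0003 -0.0019  0.    ] rows 1 each [ 0.0003 -0.0019  0.    ]
```

View pics/w9.png

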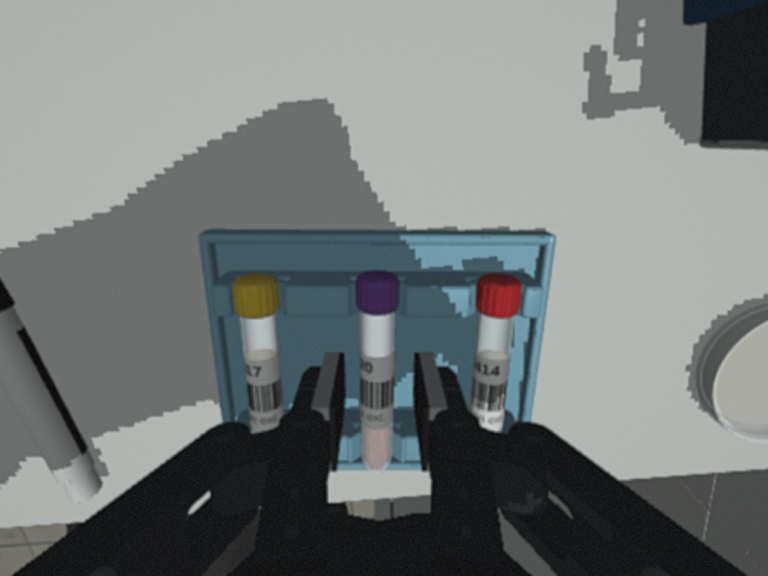

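Call:
apply_moves(dp=[[0,0,-0.1],[0,0,-0.2],[0,0,-0.35],[0,0,-0.35],[0,0,-0.35],[0,0,-0.35],[0,0,-0.2],[0,0,0],[0,0,0],[0,0,0],[0,0,0],[0,0,0],[0,0,0],[0,0,0],[0,0,0],[0,0,0],[0,0,0],[0,0,0],[0,0,0],[0,0,0]], twist=[[0,0,0],[0,0,0],[0,0,0],[0,0,0],[0,0,0],[0,0,0],[0,0,-0.03],[0,0,-0.06],[0,0,-0.07],[0,0,-0.07],[0,0,-0.07],[0,0,-0.07],[0,0,-0.07],[0,0,-0.07],[0,0,-0.07],[0,0,-0.07],[0,0,-0.07],[0,0,-0.05],[0,0,-0.02],[0,0,0]], jaw=[180,180,180,180,0,0,0,0,0,0,0,0,0,0,0,0,0,0,0,0])

```text
clock: 12.1
tcp_pos: [0.4624, -0.0111, 0.4501]
orientation: [2.166, 2.259, 0.008]
contact_force: [0.1, 0.8, 0.4]
grip_width: 0.0856
```

Run:
```python
from h import *
grab("wrist","w10.png",scale=1.5)
grab("top","t10.png",crop=(235,95,405,240),scale=4.5)
print(r.get_obs()["joints"])
go([.597,.25,.42],95.2)
```

```text
[ 0.5876  0.1377 -0.7534  1.95    0.1143  1.0817  1.3973]
t 12.2 at [ 0.4625 -0.0111  0.45  ] yaw 92.31 tilt 0.79 F [ 0.3786  0.0774 -0.3922] w 0.08542020429216093
shift tot [2.1303 1.2045 0.2539] rows 8 each [0.2663 0.1506 0.0317] | turn tot [ 0.006   0.0027 -0.0241] rows 1 each [ 0.006   0.0027 -0.0241]
```

View pics/w10.png

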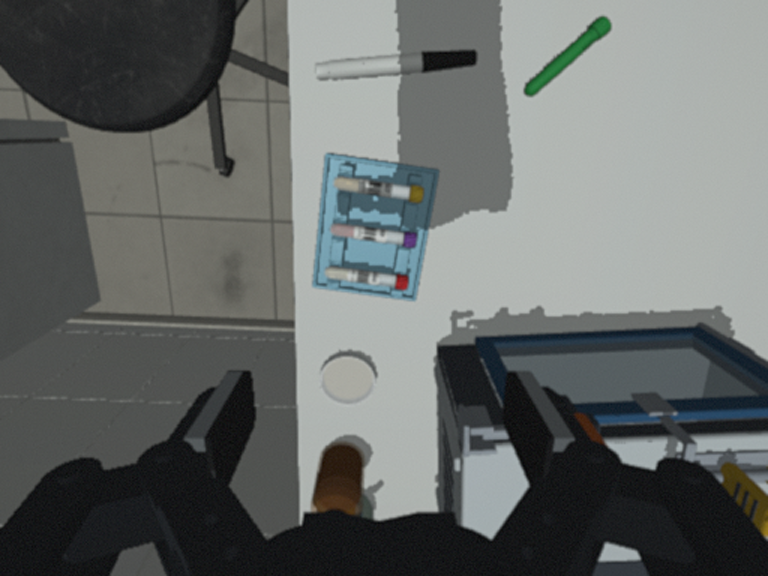

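View pics/t10.png

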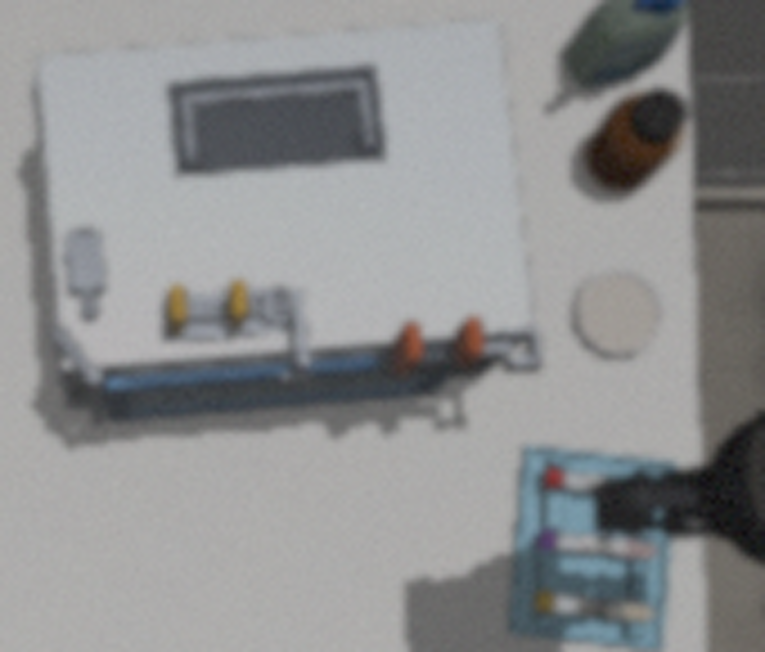

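Run:
```python
from h import *
d=load("top0")
H=cv2.cvtColor(d["color"],cv2.COLOR_RGB2HSV)
vv,uu=np.mgrid[0:384,0:512]
ray=np.linalg.inv(d["K"])@np.stack([uu.ravel(),vv.ravel(),np.ones(uu.size)])
W=(d["R"].T@(ray*d["z"].ravel()-d["t"][:,None])).T.reshape(384,512,3)
roof=(W[...,2]>.155)&(W[...,2]<.225)&(W[...,0]>.5)&(W[...,0]<.82)&(W[...,1]>.0)&(W[...,1]<.4)
for n,lo,hi in(("yel",16,32),("or",3,14)):
    m=(H[...,0]>=lo)&(H[...,0]<=hi)&(H[...,1]>90)&roof
    k,lab,st,ce=cv2.connectedComponentsWithStats(m.astype(np.uint8))
    for i in range(1,k):
        if st[i,4]>5:
            P=W[lab==i]; Q=P[P[:,2]>.205]; print(n,st[i],ce[i],"top n",len(Q),Q.mean(0) if len(Q) else "",Q.min(0),Q.max(0))
```

```text
yel [273 159   3   8  21] [274.0476 162.6667] top n 21 [0.5889 0.2713 0.2142] [0.5805 0.2686 0.2095] [0.5981 0.2742 0.2187]
yel [286 158   4   8  24] [287.5    161.8333] top n 22 [0.5921 0.2356 0.2136] [0.5839 0.2319 0.2066] [0.6026 0.2398 0.2182]
or [324 167   5  10  34] [325.8235 171.7647] top n 27 [0.568  0.1341 0.213 ] [0.5594 0.1291 0.2052] [0.58   0.1373 0.2197]
or [337 166   5   9  34] [339.1765 170.5882] top n 24 [0.5722 0.0989 0.2136] [0.5634 0.0954 0.2055] [0.5819 0.1028 0.2178]
```

Run:
```python
from h import *
go([.59,.2585,.43],95.2)
```

```text
t 12.2 at [ 0.4625 -0.0111  0.45  ] yaw 92.31 tilt 0.79 F [ 0.3786  0.0774 -0.3922] w 0.08542020429216093
shift tot [2.2029 1.1501 0.1694] rows 8 each [0.2754 0.1438 0.0212] | turn tot [ 0.006   0.0027 -0.0241] rows 1 each [ 0.006   0.0027 -0.0241]
```

Call:
apply_moves(dp=[[0.14,0.07,0.01],[0.27,0.14,0.02],[0.27,0.14,0.02],[0.27,0.14,0.02],[0.27,0.14,0.02],[0.27,0.14,0.02],[0.27,0.14,0.02],[0.27,0.14,0.02],[0.1,0.05,0.01],[0,0,0],[0,0,0]], twist=[[0.006,0.003,-0.024],[0,0,0],[0,0,0],[0,0,0],[0,0,0],[0,0,0],[0,0,0],[0,0,0],[0,0,0],[0,0,0],[0,0,0]], jaw=[0,0,0,0,0,0,0,0,0,0,0])

```text
clock: 13.3
tcp_pos: [0.5749, 0.2743, 0.4288]
orientation: [-2.105, -2.32, 0.003]
contact_force: [0.8, -1.5, -0.6]
grip_width: 0.0852
```

Run:
```python
from h import *
grab("wrist","w11.png",scale=1.5)
go([.59,.2585,.43],95.2)
```

```text
t 13.35 at [0.5748 0.2739 0.4289] yaw 95.55 tilt 0.51 F [-0.213   0.9889 -0.2303] w 0.08515317291215935
shift tot [-0.14    0.1133 -0.0107] rows 1 each [-0.14    0.1133 -0.0107] | turn tot [-0.0034 -0.0026  0.0029] rows 1 each [-0.0034 -0.0026  0.0029]
```

View pics/w11.png

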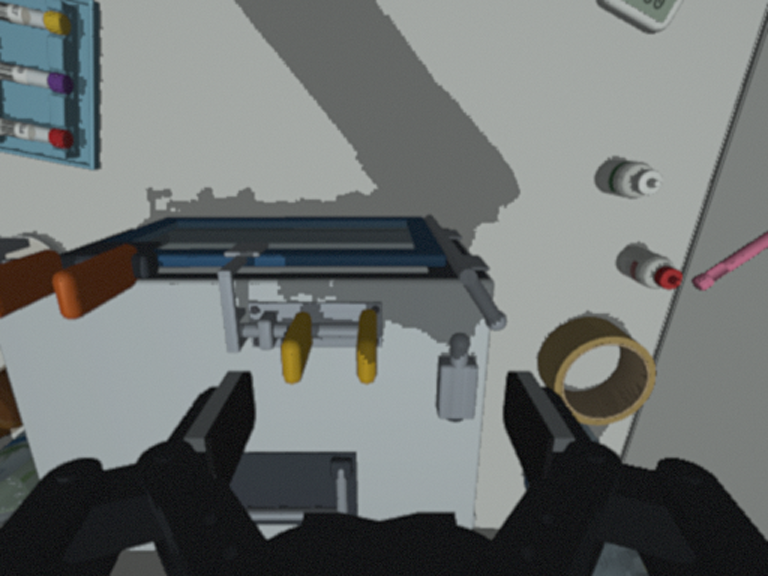

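```bash
cat >> h.py <<'E'
def cloud(d):
    vv,uu=np.mgrid[0:384,0:512]
    ray=np.linalg.inv(d["K"])@np.stack([uu.ravel(),vv.ravel(),np.ones(uu.size)])
    return (d["R"].T@(ray*d["z"].ravel()-d["t"][:,None])).T.reshape(384,512,3)
def tabs(d):
    H=cv2.cvtColor(d["color"],cv2.COLOR_RGB2HSV); W=cloud(d)
    roof=(W[...,2]>.155)&(W[...,2]<.225)
    for n,lo,hi in(("yel",16,32),("or",3,14)):
        m=(H[...,0]>=lo)&(H[...,0]<=hi)&(H[...,1]>90)&roof
        k,lab,st,ce=cv2.connectedComponentsWithStats(m.astype(np.uint8))
        for i in range(1,k):
            if st[i,4]>20:
                P=W[lab==i]; Q=P[P[:,2]>.208]; print(n,st[i],"all n",len(P),np.percentile(P,2,0),np.percentile(P,98,0),"top",len(Q),Q.mean(0),np.percentile(Q,2,0),np.percentile(Q,98,0))
E
python3 - <<'E'
from h import *
d=load("w11"); tabs(d)
print("cam",-d["R"].T@d["t"])
W=cloud(d)
for u,v in [(230,265),(232,320),(232,345),(262,330),(340,330),(458,385),(460,345),(485,300),(450,250),(250,335)]:
    print(u,v,W[int(v/1.5),int(u/1.5)])
E
```

```text
yel [238 206  13  50 564] all n 564 [0.5801 0.2674 0.1745] [0.6005 0.2764 0.2162] top 361 [0.5896 0.2719 0.214 ] [0.5805 0.2676 0.2092] [0.6008 0.2765 0.2162]
yel [188 208  20  48 677] all n 677 [0.5837 0.2324 0.1793] [0.6038 0.2417 0.216 ] top 390 [0.593  0.2371 0.2137] [0.5839 0.2324 0.2086] [0.6043 0.2413 0.2162]
or [   0  163   92   50 2863] all n 2863 [0.5598 0.1002 0.1661] [0.5823 0.1405 0.2155] top 692 [0.5709 0.1313 0.2126] [0.56   0.1033 0.2081] [0.5822 0.1403 0.216 ]
cam [0.4918 0.2674 0.399 ]
230 265 [0.5615 0.1955 0.1737]
232 320 [0.5879 0.2    0.1862]
232 345 [0.6033 0.1996 0.1853]
262 330 [0.594 0.215 0.183]
340 330 [0.5921 0.2566 0.1786]
458 385 [0.6193 0.3266 0.179 ]
460 345 [0.594  0.3233 0.1805]
485 300 [0.5667 0.333  0.1798]
450 250 [0.55   0.3186 0.1383]
250 335 [0.5995 0.2074 0.1786]
```

Run:
```python
from h import *
go([.591,.2595,.43],95.2)
```

```text
t 13.35 at [0.5748 0.2739 0.4289] yaw 95.55 tilt 0.51 F [-0.213   0.9889 -0.2303] w 0.08515317291215935
shift tot [-0.1325  0.1224 -0.0107] rows 1 each [-0.1325  0.1224 -0.0107] | turn tot [-0.0034 -0.0026  0.0029] rows 1 each [-0.0034 -0.0026  0.0029]
```

Call:
apply_moves(dp=[[-0.13,0.12,0],[0,0,0],[0,0,0]], twist=[[-0.003,-0.003,0.003],[0,0,0],[0,0,0]], jaw=[0,0,0])

```text
clock: 13.65
tcp_pos: [0.5922, 0.2545, 0.4295]
orientation: [2.122, 2.311, -0.004]
contact_force: [0.1, 0.6, -0.1]
grip_width: 0.0852
```

Run:
```python
from h import *
go([.591,.2595,.363],95.2)
```

```text
t 13.65 at [0.5922 0.2545 0.4295] yaw 94.88 tilt 0.26 F [ 0.0769  0.6239 -0.1269] w 0.08519769262621864
shift tot [ 0.045  -0.0069  0.5537] rows 2 each [ 0.0225 -0.0034  0.2768] | turn tot [ 0.0004  0.0021 -0.0026] rows 1 each [ 0.0004  0.0021 -0.0026]
```

Call:
apply_moves(dp=[[0.035,-0.006,0.1],[0,0,0.1],[0,0,0.05],[0,0,0]], twist=[[0,0.002,-0.002],[0,0,0],[0,0,0],[0,0,0]], jaw=[0,0,0,0])

```text
clock: 14.05
tcp_pos: [0.5912, 0.2564, 0.3964]
orientation: [2.122, 2.315, -0.001]
contact_force: [0.2, -0.6, 0.3]
grip_width: 0.0855
```

Run:
```python
from h import *
grab("wrist","w12.png",scale=1.5)
tabs(load("w12"))
go([.591,.2595,.363],95.2)
```

```text
yel [267 201  19  59 874] all n 874 [0.5802 0.2667 0.1749] [0.6002 0.2758 0.216 ] top 544 [0.5894 0.2714 0.2139] [0.5804 0.267  0.2089] [0.6006 0.2761 0.2161]
yel [210 204  20  57 905] all n 905 [0.5836 0.232  0.1792] [0.6039 0.2415 0.2157] top 549 [0.593  0.2369 0.2139] [0.5839 0.2323 0.2089] [0.6044 0.2413 0.2159]
or [   0  152   94   58 3509] all n 3509 [0.5597 0.1009 0.1661] [0.5821 0.1405 0.2156] top 857 [0.5697 0.1367 0.2132] [0.56   0.1313 0.2082] [0.5803 0.1404 0.2161]
t 14.1 at [0.5913 0.2564 0.3968] yaw 94.97 tilt 0.09 F [ 0.5082 -0.4748  0.7074] w 0.0856410045432859
shift tot [ 0.0261 -0.0003  0.2818] rows 1 each [ 0.0261 -0.0003  0.2818] | turn tot [ 0.0003  0.0007 -0.0019] rows 1 each [ 0.0003  0.0007 -0.0019]
```

View pics/w12.png

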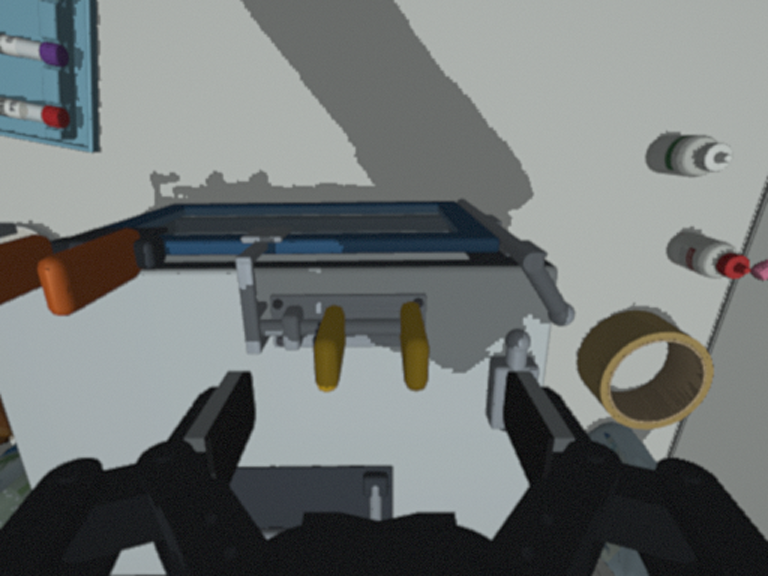

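Call:
apply_moves(dp=[[0.022,0,0.0],[0,0,0.1],[0,0,0.1],[0,0,0.05],[0,0,0]], twist=[[0,0.001,-0.002],[0,0,0],[0,0,0],[0,0,0],[0,0,0]], jaw=[50,50,50,50,50])

```text
clock: 14.6
tcp_pos: [0.5908, 0.2601, 0.3644]
orientation: [-2.116, -2.322, -0.003]
contact_force: [0.3, -1.0, -0.9]
grip_width: 0.0688
```

Run:
```python
from h import *
grab("wrist","w13.png",scale=1.5)
go([.591,.2595,.363],95.2)
```

```text
t 14.65 at [0.5909 0.2601 0.3648] yaw 95.3 tilt 0.11 F [ 0.1496  0.4517 -0.5227] w 0.06864544461849399
shift tot [-0.0054  0.0006  0.0148] rows 1 each [-0.0054  0.0006  0.0148] | turn tot [ 0.0006 -0.0007  0.0008] rows 1 each [ 0.0006 -0.0007  0.0008]
```

View pics/w13.png

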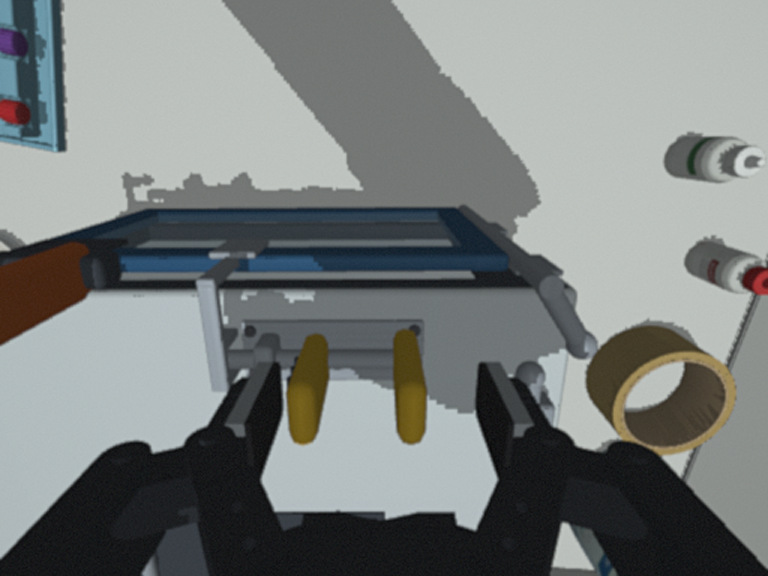

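Call:
apply_moves(dp=[[0,0,0],[0,0,0],[0,0,0],[0,0,0],[0,0,0],[0,0,0],[0,0,0],[0,0,0]], twist=[[0,0,0],[0,0,0],[0,0,0],[0,0,0],[0,0,0],[0,0,0],[0,0,0],[0,0,0]], jaw=[80,105,125,140,155,165,175,180], grip_force=30)

```text
clock: 15.45
tcp_pos: [0.5916, 0.259, 0.3662]
orientation: [2.116, 2.319, 0.003]
contact_force: [-1.3, -2.5, 1.0]
grip_width: 0.0339
```

Run:
```python
from h import *
grab("wrist","w14.png",scale=1.5)
go([.591,.2595,.363],95.2)
```

```text
t 15.5 at [0.5916 0.259  0.3662] yaw 95.25 tilt 0.18 F [-1.1256 -1.4212  0.7824] w 0.034168429105659745
shift tot [ 0.0047 -0.0044  0.0263] rows 1 each [ 0.0047 -0.0044  0.0263] | turn tot [0.0015 0.0004 0.0004] rows 1 each [0.0015 0.0004 0.0004]
```

View pics/w14.png

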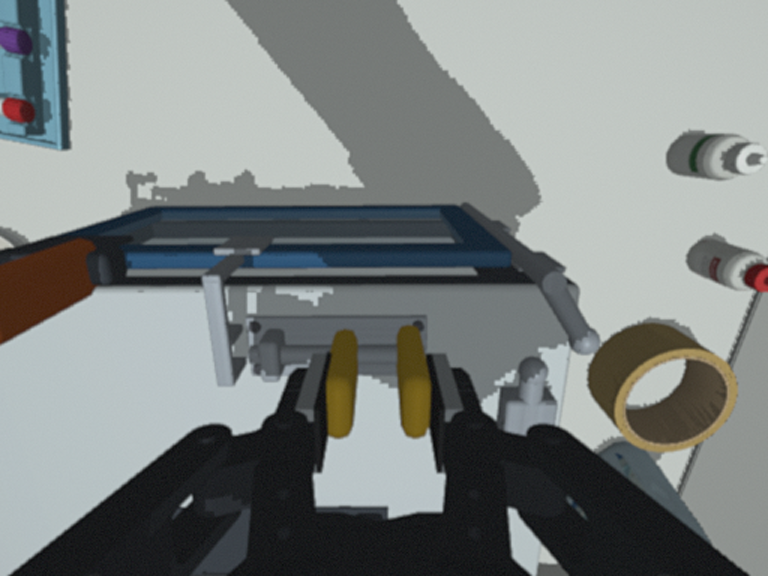

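Call:
apply_moves(dp=[[0,0,0],[0,0,0],[0,0,0],[0,0,0],[0,0,-0.1],[0,0,-0.2],[0,0,-0.2],[0,0,-0.1],[0,0,0]], twist=[[0,0,0],[0,0,0],[0,0,0],[0,0,0],[0,0,0],[0,0,0],[0,0,0],[0,0,0],[0,0,0]], jaw=[150,100,60,50,50,50,50,50,50])

```text
clock: 16.4
tcp_pos: [0.5907, 0.2609, 0.4432]
orientation: [-2.115, -2.322, -0.008]
contact_force: [-0.1, -0.2, -0.4]
grip_width: 0.0685
```

Run:
```python
from h import *
grab("wrist","w15.png",scale=1.5)
tabs(load("w15"))
go([.5697,.1215,.43],95.2)
```

```text
yel [258 181  13  44 490] all n 490 [0.5802 0.2668 0.1755] [0.6003 0.276  0.216 ] top 330 [0.5899 0.2717 0.2141] [0.5808 0.2674 0.2093] [0.6007 0.2761 0.216 ]
yel [224 183  15  43 504] all n 504 [0.5827 0.2415 0.1808] [0.6032 0.2512 0.2161] top 348 [0.5924 0.2465 0.214 ] [0.5832 0.2417 0.2089] [0.6035 0.251  0.2161]
or [  13  140  101   44 2850] all n 2850 [0.5599 0.0971 0.1667] [0.5831 0.1404 0.2157] top 1043 [0.5717 0.1179 0.2133] [0.5605 0.0961 0.2085] [0.5834 0.1399 0.2161]
t 16.45 at [0.5906 0.2608 0.4423] yaw 95.34 tilt 0.24 F [ 1.0365  1.0482 -0.0151] w 0.06840954390654518
shift tot [-1.1398 -0.2816  0.0983] rows 4 each [-0.285  -0.0704  0.0246] | turn tot [ 0.0013 -0.0015  0.0012] rows 1 each [ 0.0013 -0.0015  0.0012]
```

View pics/w15.png

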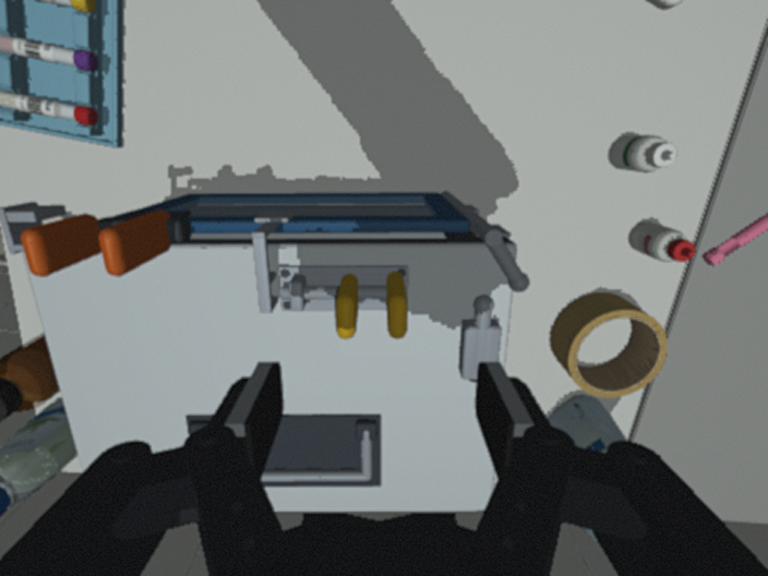

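Call:
apply_moves(dp=[[-0.14,-0.035,0],[-0.28,-0.07,0],[-0.28,-0.07,0.03],[-0.25,-0.06,0.03],[-0.12,-0.03,0.0],[0,0,0],[0,0,0]], twist=[[0,0,0],[0,0,0],[0,0,0],[0,0,0],[0,0,0],[0,0,0],[0,0,0]], jaw=[0,0,0,0,0,0,0])

```text
clock: 17.15
tcp_pos: [0.5686, 0.127, 0.4278]
orientation: [-2.107, -2.321, 0.002]
contact_force: [-0.6, 0.4, 0.2]
grip_width: 0.0849
```

Run:
```python
from h import *
grab("wrist","w16.png",scale=1.5)
d=load("w16");tabs(d)
W=cloud(d)
go([.5697,.1215,.43],95.2)
```

```text
yel [ 380  228   72   52 2133] all n 2133 [0.5805 0.2407 0.1747] [0.6026 0.2741 0.2158] top 891 [0.5915 0.2574 0.2132] [0.5813 0.2409 0.2084] [0.6029 0.275  0.216 ]
or [253 186  14  53 618] all n 618 [0.5595 0.1292 0.1628] [0.5793 0.1383 0.2162] top 363 [0.5688 0.1341 0.2141] [0.5598 0.1299 0.2091] [0.5799 0.1382 0.2164]
or [202 190  20  49 688] all n 688 [0.563  0.0946 0.1731] [0.5828 0.104  0.216 ] top 399 [0.5725 0.0994 0.2138] [0.5632 0.0948 0.2086] [0.5834 0.1037 0.2161]
t 17.2 at [0.5686 0.1273 0.4279] yaw 95.58 tilt 0.41 F [-0.3976  0.4046 -0.3433] w 0.08520762058742705
shift tot [-0.0489  0.0044 -0.0181] rows 1 each [-0.0489  0.0044 -0.0181] | turn tot [-0.0028 -0.002   0.0031] rows 1 each [-0.0028 -0.002   0.0031]
```

View pics/w16.png

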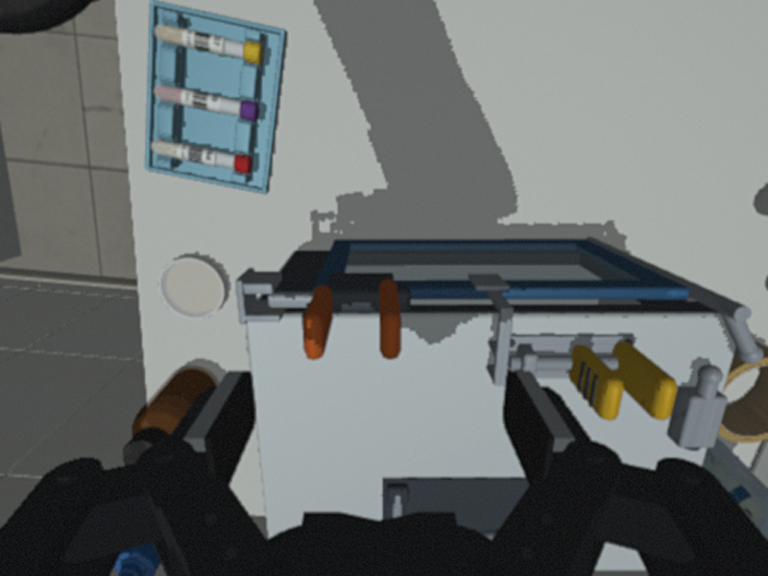

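Run:
```python
from h import *
d=load("w16");W=cloud(d)
for u,v in [(258,275),(258,310),(285,298),(350,300),(400,295),(500,345),(490,282),(740,315),(745,345)]: print(u,v,W[int(v/1.5),int(u/1.5)])
go([.5704,.1217,.40],95.6)
```

```text
258 275 [0.5654 0.0589 0.156 ]
258 310 [0.5842 0.0607 0.1624]
285 298 [0.5744 0.0765 0.1649]
350 300 [0.5726 0.113  0.1654]
400 295 [0.5664 0.1406 0.1652]
500 345 [0.5836 0.1962 0.1846]
490 282 [0.5596 0.1951 0.1484]
740 315 [0.5542 0.319  0.1851]
745 345 [0.5732 0.3331 0.1795]
t 17.2 at [0.5686 0.1273 0.4279] yaw 95.58 tilt 0.41 F [-0.3976  0.4046 -0.3433] w 0.08520762058742705
shift tot [-0.0488  0.0118  0.2319] rows 1 each [-0.0488  0.0118  0.2319] | turn tot [-0.0028 -0.002  -0.0002] rows 1 each [-0.0028 -0.002  -0.0002]
```

Call:
apply_moves(dp=[[-0.04,0.01,0.05],[0,0,0.1],[0,0,0.05],[0,0,0]], twist=[[-0.003,-0.002,0],[0,0,0],[0,0,0],[0,0,0]], jaw=[50,50,50,50])

```text
clock: 17.6
tcp_pos: [0.5701, 0.127, 0.4016]
orientation: [-2.103, -2.333, -0.004]
contact_force: [0.3, -1.0, -0.9]
grip_width: 0.0688
```

Run:
```python
from h import *
grab("wrist","w17.png",scale=1.5)
d=load("w17");tabs(d)
go([.5704,.1217,.36],95.6)
```

```text
yel [ 394  240   86   63 2899] all n 2899 [0.5806 0.2406 0.1747] [0.6018 0.274  0.2158] top 1152 [0.5908 0.2581 0.213 ] [0.581  0.2408 0.2083] [0.6014 0.2751 0.2161]
or [254 192  16  63 845] all n 845 [0.5594 0.1292 0.1633] [0.5795 0.1384 0.216 ] top 488 [0.5687 0.1341 0.2141] [0.5599 0.1298 0.2091] [0.58   0.1384 0.2162]
or [196 197  23  58 944] all n 944 [0.563  0.0944 0.1729] [0.583  0.104  0.2159] top 530 [0.5723 0.0994 0.2137] [0.5632 0.0945 0.2086] [0.5836 0.1037 0.2161]
t 17.65 at [0.5701 0.1271 0.402 ] yaw 95.96 tilt 0.17 F [-0.4562 -0.1863 -0.0939] w 0.06867208707474017
shift tot [-0.0461 -0.0031  0.3497] rows 2 each [-0.023  -0.0015  0.1748] | turn tot [ 0.0008 -0.0012  0.003 ] rows 1 each [ 0.0008 -0.0012  0.003 ]
```

Call:
apply_moves(dp=[[-0.045,0,0.0],[0,0,0],[0,0,0.04]], twist=[[0,0,0.003],[0,0,0],[0,0,0]], jaw=[50,50,50])

```text
clock: 17.95
tcp_pos: [0.5711, 0.122, 0.3979]
orientation: [2.11, 2.327, 0.007]
contact_force: [-0.2, -0.7, 0.1]
grip_width: 0.0686
```

Run:
```python
from h import *
go([.5704,.1217,.36],95.6)
```

```text
t 17.95 at [0.5711 0.122  0.3979] yaw 95.6 tilt 0.26 F [-0.1785 -0.695   0.1419] w 0.06862265114937166
shift tot [-0.0026 -0.007   0.3161] rows 1 each [-0.0026 -0.007   0.3161] | turn tot [ 0.0016 -0.0014 -0.    ] rows 1 each [ 0.0016 -0.0014 -0.    ]
```

Call:
apply_moves(dp=[[0,-0.005,0.09],[0,0,0.09],[0,0,0.08],[0,0,0.03],[0,0,0]], twist=[[0.001,-0.001,0],[0,0,0],[0,0,0],[0,0,0],[0,0,0]], jaw=[50,50,50,50,50])

```text
clock: 18.45
tcp_pos: [0.5701, 0.1214, 0.3586]
orientation: [-2.11, -2.326, 0.001]
contact_force: [-1.0, 0.8, -0.4]
grip_width: 0.0684
```

Run:
```python
from h import *
grab("wrist","w18.png",scale=1.5)
go([.5704,.1217,.36],95.6)
```

```text
t 18.5 at [0.5701 0.1214 0.3589] yaw 95.57 tilt 0.04 F [ 0.0246 -0.0572 -0.013 ] w 0.06858768099650378
shift tot [ 0.0021  0.0027 -0.0092] rows 1 each [ 0.0021  0.0027 -0.0092] | turn tot [-0.0003 -0.0001 -0.0002] rows 1 each [-0.0003 -0.0001 -0.0002]
```

View pics/w18.png

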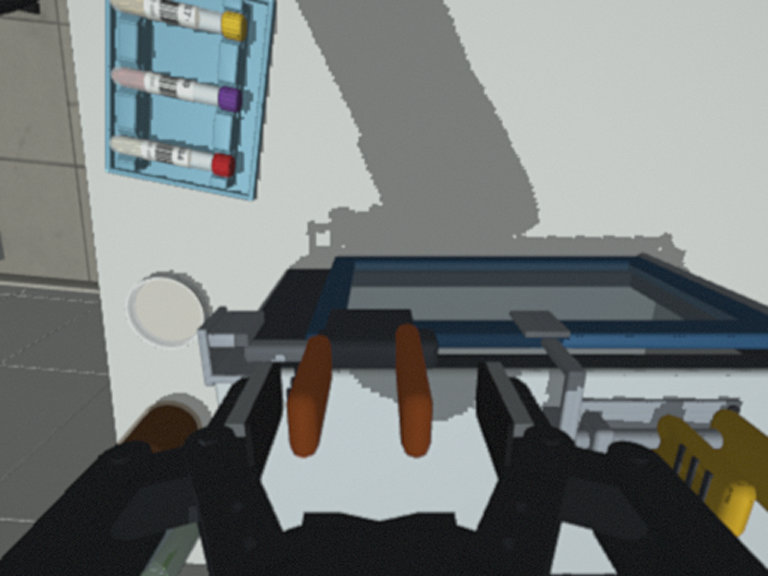

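Call:
apply_moves(dp=[[0,0,0],[0,0,0],[0,0,0],[0,0,0],[0,0,0],[0,0,0],[0,0,0],[0,0,0],[0,0,0],[0,0,0]], twist=[[0,0,0],[0,0,0],[0,0,0],[0,0,0],[0,0,0],[0,0,0],[0,0,0],[0,0,0],[0,0,0],[0,0,0]], jaw=[80,105,125,140,155,175,200,220,220,220], grip_force=45)

```text
clock: 19.5
tcp_pos: [0.5705, 0.121, 0.3611]
orientation: [2.108, 2.324, -0.001]
contact_force: [-0.3, 1.5, 0.4]
grip_width: 0.035
```

```bash
cat >> h.py <<'E'
HG=np.array([.5509,.3207])
def gate(hg=HG,y0=95.6):
    o=r.get_obs(); R=Ro.from_rotvec(o["orientation"]).as_matrix(); p=o["tcp_pos"]+.155*R[:,2]
    v=hg-p[:2]; ps=np.degrees(np.arctan2(R[1,0],R[0,0])); a=np.degrees(np.arctan2(v[1],v[0]))
    print("t",o["clock"].__round__(2),"yaw",ps.round(2),"bearing to hinge",a.round(2),"rad mm",(np.linalg.norm(v)*1e3).round(1),"gate(rad) by yaw",np.radians(y0-ps).round(3),"by pos",np.radians(y0-a).round(3),"hold",p,"tilt tool",(np.degrees(Ro.from_matrix(R).as_rotvec()-0)).round(1)*0 if 0 else R[:2,2].round(4),"F",o["contact_force"].round(1),"M",o["moment"].round(2),"w",round(o["grip_width"],4))
E
python3 - <<'E'
from h import *
grab("wrist","w19.png",scale=1.5); gate()
E
```

```text
t 19.55 yaw 95.57 bearing to hinge 95.7 rad mm 201.2 gate(rad) by yaw 0.0 by pos -0.002 hold [0.5709 0.1205 0.2061] tilt tool [ 0.0023 -0.003 ] F [-0.1  1.3  1. ] M [-0.58  0.01 -0.08] w 0.0348
```

View pics/w19.png

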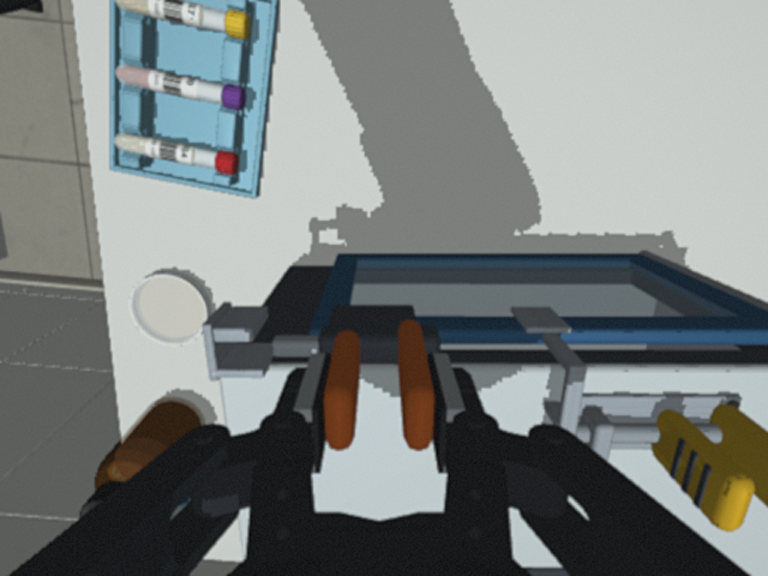

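Call:
apply_moves(dp=[[0,-0.05,0],[0.002,-0.087,0],[0.002,-0.087,0],[0.002,-0.087,0]], twist=[[0,0,0.014],[0,0,0.025],[0,0,0.025],[0,0,0.025]], jaw=[230,230,230,230])

```text
clock: 19.95
tcp_pos: [0.5322, 0.1211, 0.3611]
orientation: [2.326, 2.107, 0.002]
contact_force: [1.1, 2.0, -1.0]
grip_width: 0.0347
```

Run:
```python
from h import *
gate()
```

```text
t 19.95 yaw 84.36 bearing to hinge 84.78 rad mm 200.6 gate(rad) by yaw 0.196 by pos 0.189 hold [0.5327 0.1209 0.2061] tilt tool [ 0.0032 -0.0015] F [ 1.1  2.  -1. ] M [-0.43  0.05  0.12] w 0.0347
```

Call:
apply_moves(dp=[[0.003,-0.11,0],[0.004,-0.116,0],[0.004,-0.116,0],[0.004,-0.116,0],[0.004,-0.116,0]], twist=[[0,0,0.031],[0,0,0.033],[0,0,0.033],[0,0,0.033],[0,0,0.033]], jaw=[230,230,230,230,230])

```text
clock: 20.45
tcp_pos: [0.4638, 0.1403, 0.361]
orientation: [2.665, 1.656, 0.013]
contact_force: [4.3, 2.4, -3.8]
grip_width: 0.0347
```

Run:
```python
from h import *
gate()
```

```text
t 20.45 yaw 63.73 bearing to hinge 64.57 rad mm 199.6 gate(rad) by yaw 0.556 by pos 0.542 hold [0.4652 0.1405 0.206 ] tilt tool [0.0091 0.0009] F [ 4.3  2.4 -3.8] M [-0.49  0.08  0.48] w 0.0347
```

Call:
apply_moves(dp=[[0.004,-0.116,0],[0.004,-0.116,0],[0.004,-0.116,0],[0.004,-0.116,0],[0.004,-0.116,0]], twist=[[0,0,0.031],[0,0,0.033],[0,0,0.033],[0,0,0.033],[0,0,0.033]], jaw=[230,230,230,230,230])

```text
clock: 20.95
tcp_pos: [0.4049, 0.1836, 0.361]
orientation: [2.922, 1.152, 0.019]
contact_force: [6.7, 4.9, -6.6]
grip_width: 0.0352
```

Run:
```python
from h import *
gate(); print(r.get_obs()["joints"])
```

```text
t 20.95 yaw 43.05 bearing to hinge 43.42 rad mm 198.6 gate(rad) by yaw 0.917 by pos 0.911 hold [0.4067 0.1842 0.206 ] tilt tool [0.0116 0.0042] F [ 6.7  4.9 -6.6] M [-0.17  0.19  0.07] w 0.0352
[ 0.066   0.214  -0.7013  2.0955  0.1834  0.878   0.0112]
```

Call:
apply_moves(dp=[[0.004,-0.116,0],[0.004,-0.116,0],[0.004,-0.116,0],[0.004,-0.116,0]], twist=[[0,0,0.033],[0,0,0.033],[0,0,0.033],[0,0,0.033]], jaw=[230,230,230,230])

```text
clock: 21.35
tcp_pos: [0.372, 0.2307, 0.3609]
orientation: [-3.056, -0.711, -0.023]
contact_force: [8.9, 3.4, -5.0]
grip_width: 0.0345
```

Run:
```python
from h import *
gate(); print(r.get_obs()["joints"])
```

```text
t 21.35 yaw 26.18 bearing to hinge 26.69 rad mm 197.9 gate(rad) by yaw 1.212 by pos 1.203 hold [0.3741 0.2318 0.2059] tilt tool [0.0133 0.0072] F [ 8.9  3.4 -5. ] M [-0.15  0.37  0.39] w 0.0345
[-0.0652  0.1994 -0.6959  2.1105  0.172   0.8698 -0.404 ]
```

Call:
apply_moves(dp=[[0.012,-0.116,0],[0.012,-0.116,0],[0.008,-0.07,0],[0,0,0],[0,0,0]], twist=[[0,0,0.033],[0,0,0.033],[0,0,0.02],[0,0,0],[0,0,0]], jaw=[230,230,230,230,230])

```text
clock: 21.85
tcp_pos: [0.3592, 0.2673, 0.3609]
orientation: [-3.109, -0.412, -0.016]
contact_force: [4.4, 0.7, 0.2]
grip_width: 0.0351
```

Run:
```python
from h import *
grab("wrist","w20.png",scale=1.5);grab("top","t20.png",crop=(235,95,405,260),scale=4)
gate(); print(r.get_obs()["qvel"])
```

```text
t 21.95 yaw 15.11 bearing to hinge 15.45 rad mm 197.3 gate(rad) by yaw 1.405 by pos 1.399 hold [0.3607 0.2681 0.2059] tilt tool [0.0096 0.0066] F [ 4.9  2.  -0.8] M [-0.33  0.73  0.36] w 0.0347
[ 0.0034 -0.0001 -0.0019  0.0009  0.0019  0.0021  0.003 ]
```

View pics/w20.png

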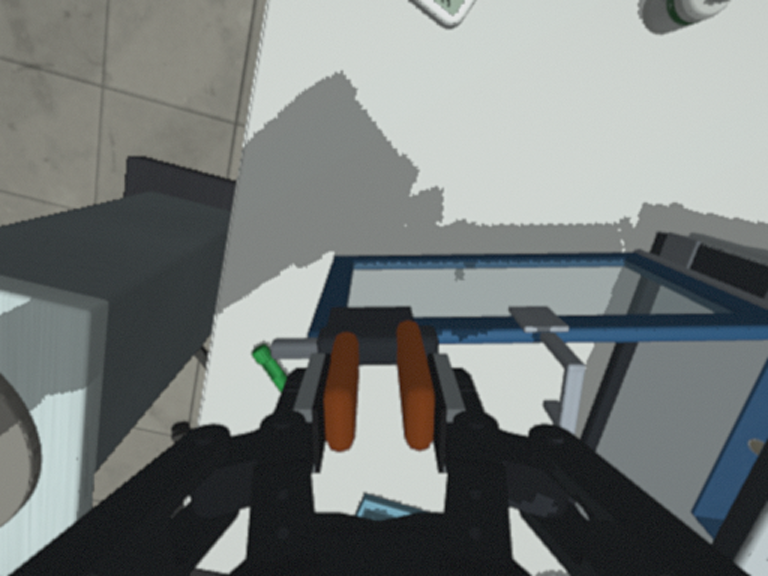

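View pics/t20.png

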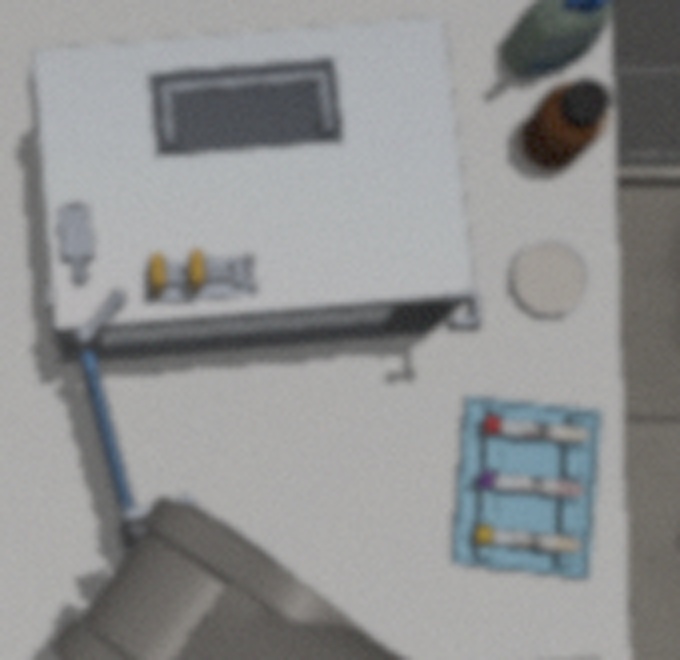

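Call:
apply_moves(dp=[[0,0,0],[0,0,0],[0,0,0],[0,0,0]], twist=[[0,0,0],[0,0,0],[0,0,0],[0,0,0]], jaw=[230,230,230,230])

```text
clock: 22.35
tcp_pos: [0.3593, 0.2666, 0.3609]
orientation: [-3.109, -0.411, -0.017]
contact_force: [3.9, 1.2, -0.9]
grip_width: 0.0347
```

Run:
```python
from h import *
gate(); print(r.hand_in()); gate()
```

```text
t 22.35 yaw 15.07 bearing to hinge 15.57 rad mm 197.3 gate(rad) by yaw 1.406 by pos 1.397 hold [0.3608 0.2677 0.2059] tilt tool [0.0097 0.0071] F [ 3.9  1.2 -0.9] M [-0.2   0.72  0.45] w 0.0347
the job is handed in; nothing more can be done
None
the job is handed in; nothing more can be done
```

I carried out all the steps and handed the job in at 22.4 s, with the arm still holding the gate open by the squeezed orange catch. The hand-in gives no verdict.

- **Tube:** The purple-capped tube lies in the tray's middle seat, let go, with its cap at the same end as the red and yellow ones. The last top picture shows all three in their seats. I saw no shift of the tray or the other objects, but did not measure it.
- **Yellow catch:** I squeezed it and released it. Its sliding tab then measured about 9.5 mm back, and it stayed there.
- **Orange catch:** It was squeezed with the gate still shut and held throughout the swing. The finger opening stayed at about 34.7 mm. The reading runs about 1 mm low, so that matches the 36 mm of a fully squeezed catch.
- **Gate:** It stands at about 1.40 rad and is still. The gripper's heading gives 1.406 rad and its position gives 1.397 rad. The grip is set to 45 N.

Two small disagreements showed up. The distance from my estimated hinge point to the grip drifted from 201 mm to 197 mm during the swing, so that estimate is a few millimetres off. This caused a side force of up to about 9 N, which fell to about 4 N at the end.

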